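# Clamp the wooden block under the thumbscrew

## Robot

A 6-joint arm with a two-finger parallel gripper is mounted at the origin on a cart in front of the work surface, level with it; the furniture and walls round the work are solid. World frame = base frame: x ahead of the robot, y to its left, z up, the work surface at z = 0. Lengths are in m, angles in rad, forces in N, time in s.
With the tool pointing down it reaches from about 0.35 to 0.975 m from the base axis. Payload 4.9 kg.
Tool frame: the origin (TCP) lies midway between the tips of the shut fingers; the grasp point (between the pads) lies manip.tcp_to_grasp behind it (manip.tcp_to_grasp is the distance from the TCP to the grasp point, in m); z points along the fingers, y is the line along which they close (so a half turn about z gives the same grasp; the last joint's range is limited). The gripper opens to 85 mm and grips with 20 to 120 N. Pads are 22 mm wide; open, the fingers measure 114 mm over their backs; the gripper's body (76 mm by 85 mm) begins 54 mm behind the grasp point. The pads swing forward as they close: fully open they stand 13 mm farther back than shut.
Start: joints at [-1.415, 0.053, 1.613, -0, 1.476, -0.119], TCP at [0.17, -0.602, 0.204] pointing down, gripper open.
Joint ranges: [-3.01, 3.01], [-1.01, 2.22], [0.06, 2.58], [-1.02, 4.17], [0.09, 2.62], [-3.14, 3.14]. Speed limits (rad/s): [2.57, 2.57, 3.14, 3.14, 3.14, 3.14].

## Interface

Orientations are given as a unit quaternion [w, x, y, z].
In Python, from plant import manip, grab_frame, calibration, job_done gives the robot as it stands.
- The arm moves only by the tool send_rows, never from a script. Its argument "rows" is a list of rows, each an object of numbers: "x", "y", "z": the shift along the tool's x, y, z normalised to -1 to 1, where 1 is 15 cm; "wx", "wy", "wz": the turn, a rotation vector about the tool's x, y, z normalised to -1 to 1, where 1 is pi/4 rad; "hand": the opening, from -1 (shut) to 1 (fully open). In form: [{"x": .., "y": .., "z": .., "wx": .., "wy": .., "wz": .., "hand": ..}, ...]. A call has exactly 10 rows; each row shifts and turns the commanded pose from where the row before left it, along the tool's axes as they then stand; what a row does not reach is not made up. A row lasts 1/12 s, in which the tool goes at most 41.7 mm and 7.16 degrees, less where a joint would pass 70% of its speed; a pose out of reach is approached as far as the arm can. A call with a number of a shift or a turn outside -1 to 1 is refused whole. A call with a gripper value outside its range is refused whole. The fingers move at their own pace and stop on an object; the grip force is fixed at half the most. Time passes only in rows, so rows that do not move let the fingers close, or fill a call up. It gives the time, the measured TCP pose, the force, the opening and the grip force at its end, in the units of the state.
- manip.state(): the state, without advancing time (a new reading comes with each control period).
- grab_frame(name): name is "scene" or "top"; returns the picture (420x560x3 uint8, blue, green, red); there is no depth.
- calibration(name): a dict with "camera_matrix" (3x3 intrinsics, pixels), "R" (3x3) and "t" (3): a world point X has camera coordinates R X + t. Camera axes: x right, y down, z forward; pixel columns grow to the right and rows downward; lengths in m; the calibration is good to about 2 mm. A picture is of the moment at which its call begins. calibration takes no time and is no camera call.
- job_done(): hands the job in; it is judged then, once.
The state is a dict: "time": time; "joint_pos": joint angles; "joint_vel": joint speeds; "joint_efforts": joint torques, N m; "tool_pos": TCP position; "tool_rot": TCP orientation; "contact_force": force on the tool from outside, world axes, zero at the start; "ft_torque": the same for the moment, N m; "gripper_width": opening from 0.0 (shut) to 1.0 (fully open); "grasp_force": force on a finger pad.
Only numpy, scipy, OpenCV 4.12 (cv2) and the standard library are available. Lean on these libraries where they do the work, as an engineer would, in place of code of your own. Each camera call takes 0.05 s, during which the arm holds its last target. There are 200 camera calls.

## Task

Gently push the wooden block along the table with the fingertips until its back end sits flush against the steel fence under the blue hold-down clamp. Then, with light fingertip strokes on the wings, turn the brass thumbscrew clockwise until its foot touches the block and about a quarter turn more, so that the block is held firmly. Nothing may be gripped or lifted, and the marker, the paint tube and the pot are to be left where they are.

Things in the scene. Friction and masses are not known exactly. Their poses are not given: they have to be found in the camera images.
- clamp: Blue hold-down clamp, fixed to the table. Origin on the table top straight below the screw axis; z up; its open side faces its -x (the robot). Arm 30 mm wide from the post to the axis, ending in a boss of 18 mm radius round the axis; both from z = 54 to 68 mm. Post: x 31 to 53, y -20 to 20 mm, 110 mm high. Behind it only a 10 mm high flange to x = 108 mm.
- fence (a point): Middle of the lower edge of the front face of the steel fence, at x = +18 mm in the clamp frame, on the table. The fence is a bar along the clamp's y, 100 mm wide and 20 mm high.
- thumbscrew (a joint): Turn of the brass thumbscrew (rad); grows clockwise seen from above; lowers the screw 1.91 mm per rad (12 mm a turn). At value q the two wings point along -q and pi - q, counted anticlockwise from the clamp's +x. Starts at 0.2 to 2; the foot meets the block at 5.76; a quarter turn more is 7.33; it ends at 8.16. Friction about 0.04 N m; it stays where it is left.
- clamp_screw: The moving screw with wings and foot. Origin on the screw axis, 46 mm above the table at thumbscrew = 0; does not turn. Hub 17 mm thick; two wings 6 mm thick reach 28 mm from the axis, from 44 to 70 mm above this origin. Wing tips pass 3 mm in front of the post, so no finger fits behind; sides and front are open. Turning needs 2 to 4 N on a wing.
- clamp_foot: Round black rubber foot, 22 mm diameter, at the lower end of the screw; spring-loaded (3 N per mm), so its force on the block grows by about 5.7 N per rad of further turning. Origin on the axis, 5 mm above its lower face, which is 39 mm above the table at thumbscrew = 0.
- block: Brown wooden block, 100 x 62 mm and 28 mm high, about 0.25 kg, lying loose and flat on the table. (Its own x and y axes lie askew of its sides: use point block_mid.) Origin below the middle of the block, 2 mm below the table top; z up.
- block_mid (a point): Middle of the top face of the block, 28 mm above the table; its x axis runs along the block's 100 mm length (roughly along the clamp's x axis at the start), y along its 62 mm width, z up. The block starts 25 to 52 mm short of the fence. Home: x = -32 mm in the clamp frame, its x axis along the clamp's.
- pot: Small lidded paint pot, 60 mm diameter, 46 mm high; bystander. Origin at the centre of its underside.
- marker: Marker pen with blue cap, 135 mm long along its own y, 17 mm thick; bystander. Origin at the centre of its underside.
- paint_tube: White paint tube with a leaf picture, 40 x 136 x 26 mm, long along its own y; bystander. Origin at the centre of its underside.
Mind the look-alikes: they are no part of the job. Of the things that look like the block, take the one that is nearest to the robot's base at the start.

How it is judged:
By the outcome, as a careful person would: the job done as asked, in the order asked, and still so for the second after the job is handed in, with the robot touching nothing.
It also fails if it takes over 54 s, if anything falls off the work surface, if the arm or the gripper's body presses on something with over 40 N, if the wrist force passes 120 N, or if a joint passes its speed limit or range.

## Working session

There is one attempt and no reset: what is moved stays moved. The work goes in short steps, Python scripts to look and compute and a tool call to move; the robot and the scene stay as the last step left them, time stands still between calls to the robot, and variables do not carry over. Pictures are saved under pics/ and viewed, at most 10 in all, crops included, and the job is handed in when it is done.

Besides the shell and the picture viewer there is one more tool, called in YAML: its name, and indented under it one key for each argument. send_rows: Moves the arm, as the interface text tells. Scaled input: -1 to 1 covers 15 cm each way for a shift and pi/4 rad each way for a turn. Its arguments: {"type":"object","properties":{"rows":{"type":"array","items":{"type":"object","properties":{"x":{"type":"number","minimum":-1,"maximum":1},"y":{"type":"number","minimum":-1,"maximum":1},"z":{"type":"number","minimum":-1,"maximum":1},"wx":{"type":"number","minimum":-1,"maximum":1},"wy":{"type":"number","minimum":-1,"maximum":1},"wz":{"type":"number","minimum":-1,"maximum":1},"hand":{"type":"number"}}}}},"required":["rows"]}

```bash
ls; mkdir -p pics; python3 - <<'E'
from plant import manip, grab_frame, calibration
import cv2
for n in("scene","top"):
    cv2.imwrite(f"pics/{n}0.png",grab_frame(n)); c=calibration(n); print(n,c)
print(manip.state(), manip.tcp_to_grasp)
E
```

```text
pics
scene {'camera_matrix': array([[486.65971933,   0.        , 277.80103525],
       [  0.        , 486.65971933, 210.62430464],
       [  0.        ,   0.        ,   1.        ]]), 'R': array([[ 0.70635929, -0.70780211,  0.00852806],
       [-0.48566668, -0.49337103, -0.72160439],
       [ 0.51496061,  0.50557017, -0.69225311]]), 't': array([-0.50323727,  0.40311297,  0.67639699])}
top {'camera_matrix': array([[526.93527253,   0.        , 285.14725578],
       [  0.        , 526.93527253, 210.20654724],
       [  0.        ,   0.        ,   1.        ]]), 'R': array([[-0.02134328, -0.99975384, -0.00605974],
       [-0.9969407 ,  0.02173829, -0.07507793],
       [ 0.07519118,  0.0044388 , -0.99715926]]), 't': array([0.03547559, 0.6889982 , 1.23207535])}
{'time': 0.1, 'joint_pos': array([-1.41499415e+00,  5.32546467e-02,  1.61411048e+00, -3.04289913e-07,
        1.47604666e+00, -1.18959597e-01]), 'joint_vel': array([-0.0014471 , -0.00021134, -0.00315611,  0.00213735, -0.00075246,
        0.00033019]), 'joint_efforts': array([ 5.60978351e-04, -3.94901991e+01, -3.71362925e+01, -8.63477089e-05,
        3.93830225e-03, -1.42764819e-05]), 'tool_pos': array([ 0.16950346, -0.60094643,  0.20273607]), 'tool_rot': array([-9.09410064e-04,  9.90577667e-01,  1.36949108e-01, -1.69058754e-05]), 'contact_force': array([-0.66787195, -0.61749666,  0.36040145]), 'ft_torque': array([-0.01433283,  0.06264221,  0.013316  ]), 'grasp_force': 0.0, 'gripper_width': 1.0000075101123795} 0.0187
```

View pics/scene0.png

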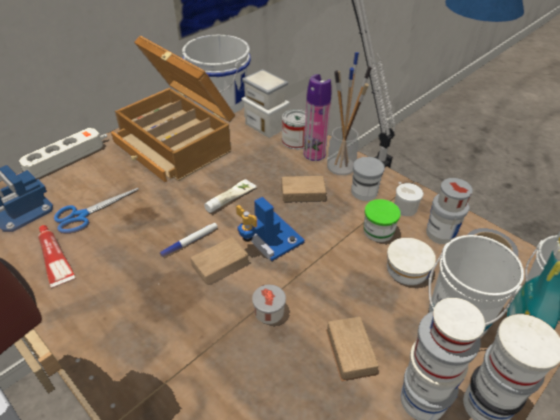

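View pics/top0.png

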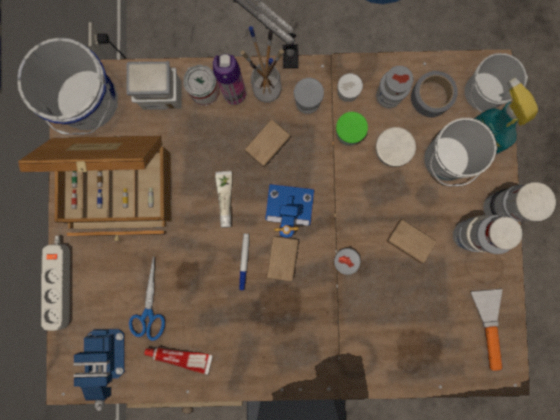

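Three blocks could be the target, at top-view pixels (268,143), (283,258) and (412,240). The base projects to about (300,505), so the nearest is (283,258), just in front of the blue clamp at (290,205). In the scene view it is at (220,260). The marker is at (244,262), the tube at (224,198) and the pot at (347,262).

```bash
python3 - <<'E'
import cv2,numpy as np
a=cv2.imread("pics/top0.png")[175:295,205:375]; b=cv2.imread("pics/scene0.png")[180:300,150:320]
r=lambda i:cv2.resize(i,None,fx=4.6,fy=4.6,interpolation=cv2.INTER_CUBIC)[:552]
cv2.imwrite("pics/c1.png",r(a)); cv2.imwrite("pics/c2.png",r(b))
E
```

```text
(no output)
```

View pics/c1.png

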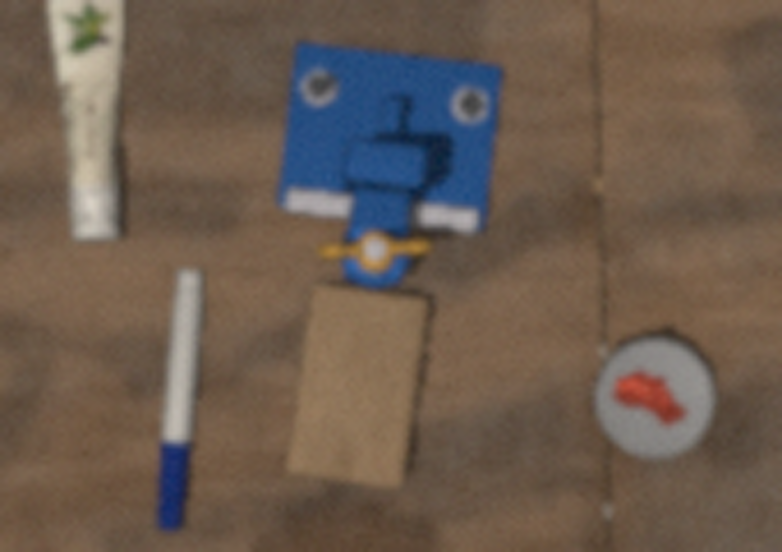

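View pics/c2.png

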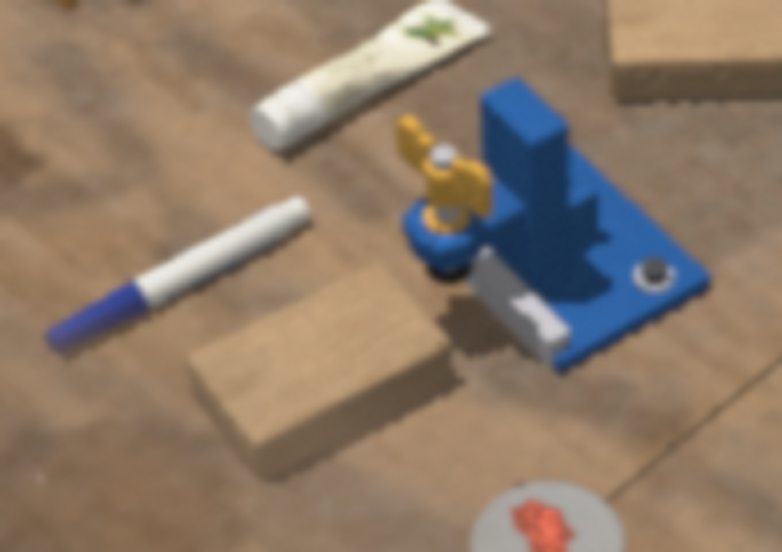

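The crop confirms the choice: the block's top corners in c1 are about (318,287), (430,296), (402,487), (290,472), with the fence and brass wings just beyond it. Next I measure with masks and rays.

```bash
cat > h.py <<'E'
import cv2,numpy as np
from plant import calibration
def ray(n,uv):
    c=calibration(n);K,R,t=(np.array(c[k]) for k in("camera_matrix","R","t"))
    d=R.T@np.linalg.solve(K,[uv[0],uv[1],1.]);return -R.T@t,d
def onz(n,uv,z):
    o,d=ray(n,uv);return o+d*(z-o[2])/d[2]
def tri(u1,u2,n1="top",n2="scene"):
    (o1,d1),(o2,d2)=ray(n1,u1),ray(n2,u2)
    s=np.linalg.lstsq(np.c_[d1,-d2],o2-o1,rcond=None)[0]
    p,q=o1+s[0]*d1,o2+s[1]*d2
    return (p+q)/2,np.linalg.norm(p-q)
def proj(n,X):
    c=calibration(n);p=np.array(c["camera_matrix"])@(np.array(c["R"])@X+c["t"]);return p[:2]/p[2]
def woodquad(im,seed,tol=9):
    g=cv2.medianBlur(im,5);m=np.zeros((im.shape[0]+2,im.shape[1]+2),np.uint8)
    cv2.floodFill(g,m,seed,0,(tol,)*3,(tol,)*3,cv2.FLOODFILL_MASK_ONLY|cv2.FLOODFILL_FIXED_RANGE|4|(255<<8))
    m=cv2.morphologyEx(m[1:-1,1:-1],cv2.MORPH_OPEN,np.ones((5,5)))
    return m
E
python3 - <<'E'
from h import *
t=cv2.imread("pics/top0.png");s=cv2.imread("pics/scene0.png")
f=lambda p,o:np.array(p)/4.6+np.array(o)-.4
A=[(318,286),(430,296),(402,487),(289,472)];B=[(380,266),(450,343),(258,442),(190,360)]
T=[f(p,(205,175)) for p in A];S=[f(p,(150,180)) for p in B]
P=[]
for a,b in zip(T,S):
    p,e=tri(a,b);P.append(onz("top",a,.028));print("corner",p.round(4),round(e,4),"top@28",P[-1].round(4),"scene@28",onz("scene",b,.028).round(4))
P=np.array(P);x=(P[0]+P[1]-P[2]-P[3])/2;y=(P[0]+P[3]-P[1]-P[2])/2
print("mid",P.mean(0),np.linalg.norm(x),np.linalg.norm(y),"yaw",np.degrees(np.arctan2(x[1],x[0])),np.degrees(np.arctan2(-y[0],y[1])))
for n,im,o in(("top",t,(205,175)),("scene",s,(150,180))):
    h=cv2.cvtColor(im,cv2.COLOR_BGR2HSV)
    for nm,lo,hi in(("brass",(14,140,110),(30,255,255)),("blue",(100,150,60),(118,255,255))):
        m=cv2.inRange(h,lo,hi);q=np.zeros_like(m);q[o[1]:o[1]+70,o[0]+50:o[0]+160]=1;m*=q
        c=max(cv2.findContours(m,0,2)[0],key=cv2.contourArea)if 0 else np.argwhere(m)[:,::-1].astype(np.int32)
        print(n,nm,len(c),c.mean(0).round(1),cv2.boxPoints(cv2.minAreaRect(c)).round(1).tolist())
# clamp points
for nm,a,b,z in(("flangeR-back",(502,68),(711,275),.01),("screwtop",(375,249),(444,155),.12),("wingL",(322,252),(407,122),.11),("wingR",(430,246),(488,190),.11),("fenceR-front-top",(477,233),(552,340),.02)):
    a=f(a,(205,175));b=f(b,(150,180));p,e=tri(a,b);print(nm,p.round(4),round(e,4),onz("top",a,z).round(4))
print("flangeL-back",onz("top",f((298,43),(205,175)),.01),"fenceL-front-top",onz("top",f((283,212),(205,175)),.02))
print("post top corners",[onz("top",f(p,(205,175)),.11).round(4) for p in((350,138),(428,138),(424,190),(344,184))])
E
```

```text
corner [0.6271 0.0489 0.0263] 0.0008 top@28 [0.6268 0.0491 0.028 ] scene@28 [0.6265 0.0474 0.028 ]
corner [ 0.6196 -0.008   0.0266] 0.0021 top@28 [ 0.6204 -0.0086  0.028 ] scene@28 [ 0.618  -0.0083  0.028 ]
corner [0.5235 0.0076 0.0287] 0.0015 top@28 [0.5229 0.008  0.028 ] scene@28 [0.5244 0.0076 0.028 ]
corner [0.5323 0.0654 0.0256] 0.0017 top@28 [0.5317 0.0658 0.028 ] scene@28 [0.5319 0.0631 0.028 ]
mid [0.57543538 0.02856166 0.028     ] 0.09773164272220183 0.05825879920284247 yaw -9.83776172210319 -7.5248125614730235
top brass 38 [285.9 228.5] [[274.0, 228.10000610351562], [297.0, 226.8000030517578], [297.1000061035156, 229.0], [274.1000061035156, 230.1999969482422]]
top blue 1238 [289.1 204.5] [[264.1000061035156, 233.8000030517578], [269.6000061035156, 184.60000610351562], [312.6000061035156, 189.39999389648438], [307.20001220703125, 238.60000610351562]]
scene brass 174 [246.  216.9] [[234.3000030517578, 206.60000610351562], [248.0, 200.6999969482422], [258.1000061035156, 224.1999969482422], [244.3000030517578, 230.10000610351562]]
scene blue 1343 [271.5 227.9] [[231.5, 223.89999389648438], [261.3999938964844, 195.8000030517578], [303.5, 240.60000610351562], [273.6000061035156, 268.70001220703125]]
flangeR-back [ 0.7402 -0.05    0.0106] 0.0009 [ 0.7399 -0.0497  0.01  ]
screwtop [0.6424 0.0187 0.1062] 0.0008 [0.6416 0.0189 0.12  ]
wingL [0.6424 0.0436 0.1085] 0.0032 [0.6411 0.0446 0.11  ]
wingR [ 0.6432 -0.0078  0.1038] 0.0003 [ 0.6428 -0.0076  0.11  ]
fenceR-front-top [ 0.6532 -0.0344  0.0228] 0.0016 [ 0.6527 -0.034   0.02  ]
flangeL-back [0.75555522 0.05757286 0.01      ] fenceL-front-top [0.66587437 0.06674255 0.02      ]
post top corners [array([0.696 , 0.0299, 0.11  ]), array([ 0.6952, -0.0079,  0.11  ]), array([ 0.67  , -0.0054,  0.11  ]), array([0.6737, 0.0333, 0.11  ])]
```

Both views agree. The clamp axis is at about (0.642, 0.019) with yaw about -7.9°. The wings are at about 99° and -81° in the clamp frame, so q is about 1.41. The block middle is at about (0.575, 0.029), square to the clamp and about 35 mm short of the fence. Now I move behind the block.

send_rows:
  rows:
    - {"x": 0.182,"y": -0.195,"hand": -0.3}
    - {"x": 0.182,"y": -0.195,"hand": -0.3}
    - {"x": 0.182,"y": -0.195,"hand": -0.3}
    - {"x": 0.182,"y": -0.195,"hand": -0.3}
    - {"x": 0.182,"y": -0.195,"hand": -0.3}
    - {"x": 0.182,"y": -0.195,"hand": -0.3}
    - {"x": 0.182,"y": -0.195,"hand": -0.3}
    - {"x": 0.182,"y": -0.195,"hand": -0.3}
    - {"x": 0.182,"y": -0.195,"hand": -0.3}
    - {"x": 0.182,"y": -0.195,"hand": -0.3}

```text
invalid input at $.rows[0]: expected keys x, y, z, wx, wy, wz, hand
```

send_rows:
  rows:
    - {"x": 0.182,"y": -0.195,"hand": -0.3}
    - {"x": 0.182,"y": -0.195,"hand": -0.3}
    - {"x": 0.182,"y": -0.195,"hand": -0.3}
    - {"x": 0.182,"y": -0.195,"hand": -0.3}
    - {"x": 0.182,"y": -0.195,"hand": -0.3}
    - {"x": 0.182,"y": -0.195,"hand": -0.3}
    - {"x": 0.182,"y": -0.195,"hand": -0.3}
    - {"x": 0.182,"y": -0.195,"hand": -0.3}
    - {"wz": 0.13,"hand": -0.3}
    - {"wz": 0.13,"hand": -0.3}

```text
invalid input at $.rows[0]: expected keys x, y, z, wx, wy, wz, hand
```

send_rows:
  rows:
    - {"wz": 0.13,"hand": -0.3}
    - {"wz": 0.135,"hand": -0.3}
    - {"hand": -0.3}
    - {"hand": -0.3}
    - {"hand": -0.3}
    - {"hand": -0.3}
    - {"hand": -0.3}
    - {"hand": -0.3}
    - {"hand": -0.3}
    - {"hand": -0.3}

```text
invalid input at $.rows[0]: expected keys x, y, z, wx, wy, wz, hand
```

send_rows:
  rows:
    - {"x": 0.182,"y": -0.195,"z": 0,"wx": 0,"wy": 0,"wz": 0,"hand": -0.3}
    - {"x": 0.182,"y": -0.195,"z": 0,"wx": 0,"wy": 0,"wz": 0,"hand": -0.3}
    - {"x": 0.182,"y": -0.195,"z": 0,"wx": 0,"wy": 0,"wz": 0,"hand": -0.3}
    - {"x": 0.182,"y": -0.195,"z": 0,"wx": 0,"wy": 0,"wz": 0,"hand": -0.3}
    - {"x": 0.182,"y": -0.195,"z": 0,"wx": 0,"wy": 0,"wz": 0,"hand": -0.3}
    - {"x": 0.182,"y": -0.195,"z": 0,"wx": 0,"wy": 0,"wz": 0,"hand": -0.3}
    - {"x": 0.182,"y": -0.195,"z": 0,"wx": 0,"wy": 0,"wz": 0,"hand": -0.3}
    - {"x": 0.182,"y": -0.195,"z": 0,"wx": 0,"wy": 0,"wz": 0,"hand": -0.3}
    - {"x": 0.182,"y": -0.195,"z": 0,"wx": 0,"wy": 0,"wz": 0,"hand": -0.3}
    - {"x": 0.182,"y": -0.195,"z": 0,"wx": 0,"wy": 0,"wz": 0,"hand": -0.3}

```text
time: 0.93
tool_pos: [0.3532, -0.244, 0.2034]
tool_rot: [-0.0, 0.991, 0.137, 0.0]
contact_force: [1.0, -0.6, 0.6]
gripper_width: 0.348
grasp_force: 0.0
```

send_rows:
  rows:
    - {"x": 0.182,"y": -0.195,"z": 0,"wx": 0,"wy": 0,"wz": 0,"hand": -0.3}
    - {"x": 0.182,"y": -0.195,"z": 0,"wx": 0,"wy": 0,"wz": 0,"hand": -0.3}
    - {"x": 0.182,"y": -0.195,"z": 0,"wx": 0,"wy": 0,"wz": 0,"hand": -0.3}
    - {"x": 0.182,"y": -0.195,"z": 0,"wx": 0,"wy": 0,"wz": 0,"hand": -0.3}
    - {"x": 0.182,"y": -0.195,"z": 0,"wx": 0,"wy": 0,"wz": 0,"hand": -0.3}
    - {"x": 0.182,"y": -0.195,"z": 0,"wx": 0,"wy": 0,"wz": 0,"hand": -0.3}
    - {"x": 0.182,"y": -0.195,"z": 0,"wx": 0,"wy": 0,"wz": 0,"hand": -0.3}
    - {"x": 0.182,"y": -0.195,"z": 0,"wx": 0,"wy": 0,"wz": 0,"hand": -0.3}
    - {"x": 0,"y": 0,"z": 0,"wx": 0,"wy": 0,"wz": 0.13,"hand": -0.3}
    - {"x": 0,"y": 0,"z": 0,"wx": 0,"wy": 0,"wz": 0.13,"hand": -0.3}

```text
time: 1.77
tool_pos: [0.4998, 0.0409, 0.203]
tool_rot: [-0.0, 0.999, 0.035, -0.001]
contact_force: [0.8, -1.1, -0.9]
gripper_width: 0.349
grasp_force: 0.0
```

send_rows:
  rows:
    - {"x": 0,"y": 0,"z": 0,"wx": 0,"wy": 0,"wz": 0.13,"hand": -0.3}
    - {"x": 0,"y": 0,"z": 0,"wx": 0,"wy": 0,"wz": 0.135,"hand": -0.3}
    - {"x": 0,"y": 0,"z": 0,"wx": 0,"wy": 0,"wz": 0,"hand": -0.3}
    - {"x": 0,"y": 0,"z": 0,"wx": 0,"wy": 0,"wz": 0,"hand": -0.3}
    - {"x": 0,"y": 0,"z": 0,"wx": 0,"wy": 0,"wz": 0,"hand": -0.3}
    - {"x": 0,"y": 0,"z": 0,"wx": 0,"wy": 0,"wz": 0,"hand": -0.3}
    - {"x": 0,"y": 0,"z": 0,"wx": 0,"wy": 0,"wz": 0,"hand": -0.3}
    - {"x": 0,"y": 0,"z": 0,"wx": 0,"wy": 0,"wz": 0,"hand": -0.3}
    - {"x": 0,"y": 0,"z": 0,"wx": 0,"wy": 0,"wz": 0,"hand": -0.3}
    - {"x": 0,"y": 0,"z": 0,"wx": 0,"wy": 0,"wz": 0,"hand": -0.3}

```text
time: 2.6
tool_pos: [0.4997, 0.0385, 0.2039]
tool_rot: [-0.0, 0.998, -0.069, 0.0]
contact_force: [0.5, 0.4, 0.8]
gripper_width: 0.354
grasp_force: 0.0
```

send_rows:
  rows:
    - {"x": 0,"y": 0,"z": 0.128,"wx": 0,"wy": 0,"wz": 0,"hand": -0.3}
    - {"x": 0,"y": 0,"z": 0.128,"wx": 0,"wy": 0,"wz": 0,"hand": -0.3}
    - {"x": 0,"y": 0,"z": 0.128,"wx": 0,"wy": 0,"wz": 0,"hand": -0.3}
    - {"x": 0,"y": 0,"z": 0.128,"wx": 0,"wy": 0,"wz": 0,"hand": -0.3}
    - {"x": 0,"y": 0,"z": 0.128,"wx": 0,"wy": 0,"wz": 0,"hand": -0.3}
    - {"x": 0,"y": 0,"z": 0.128,"wx": 0,"wy": 0,"wz": 0,"hand": -0.3}
    - {"x": 0,"y": 0,"z": 0.128,"wx": 0,"wy": 0,"wz": 0,"hand": -0.3}
    - {"x": 0,"y": 0,"z": 0.128,"wx": 0,"wy": 0,"wz": 0,"hand": -0.3}
    - {"x": 0,"y": 0,"z": 0.128,"wx": 0,"wy": 0,"wz": 0,"hand": -0.3}
    - {"x": 0,"y": 0,"z": 0.128,"wx": 0,"wy": 0,"wz": 0,"hand": -0.3}

```text
time: 3.43
tool_pos: [0.4998, 0.0386, 0.0111]
tool_rot: [-0.0, 0.998, -0.069, 0.0]
contact_force: [0.8, -0.6, -0.1]
gripper_width: 0.35
grasp_force: 0.0
```

send_rows:
  rows:
    - {"x": 0.02,"y": 0,"z": 0,"wx": 0,"wy": 0,"wz": 0,"hand": -0.3}
    - {"x": 0.02,"y": 0,"z": 0,"wx": 0,"wy": 0,"wz": 0,"hand": -0.3}
    - {"x": 0.02,"y": 0,"z": 0,"wx": 0,"wy": 0,"wz": 0,"hand": -0.3}
    - {"x": 0.02,"y": 0,"z": 0,"wx": 0,"wy": 0,"wz": 0,"hand": -0.3}
    - {"x": 0.02,"y": 0,"z": 0,"wx": 0,"wy": 0,"wz": 0,"hand": -0.3}
    - {"x": 0.02,"y": 0,"z": 0,"wx": 0,"wy": 0,"wz": 0,"hand": -0.3}
    - {"x": 0.02,"y": 0,"z": 0,"wx": 0,"wy": 0,"wz": 0,"hand": -0.3}
    - {"x": 0.02,"y": 0,"z": 0,"wx": 0,"wy": 0,"wz": 0,"hand": -0.3}
    - {"x": 0.02,"y": 0,"z": 0,"wx": 0,"wy": 0,"wz": 0,"hand": -0.3}
    - {"x": 0.02,"y": 0,"z": 0,"wx": 0,"wy": 0,"wz": 0,"hand": -0.3}

```text
time: 4.27
tool_pos: [0.5297, 0.0344, 0.0118]
tool_rot: [0.0, 0.998, -0.069, 0.0]
contact_force: [0.1, 0.0, -0.5]
gripper_width: 0.351
grasp_force: 0.0
```

```bash
python3 - <<'E'
from plant import manip, grab_frame
import cv2,numpy as np
a=grab_frame("top")[175:295,205:375]; b=grab_frame("scene")[180:300,150:320]
r=lambda i:cv2.resize(i,None,fx=2.3,fy=4.6/2,interpolation=cv2.INTER_CUBIC)
cv2.imwrite("pics/d1.png",np.hstack([r(a),r(b)]))
E
```

```text
(no output)
```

View pics/d1.png

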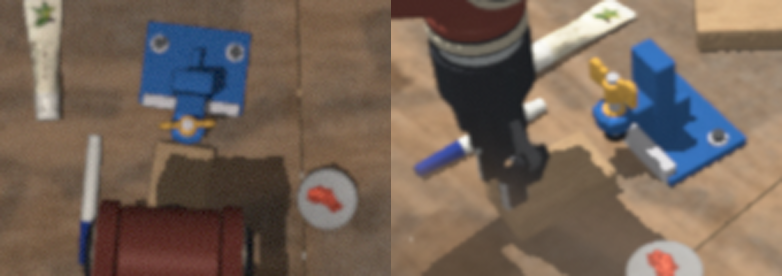

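The block's back edge hasn't moved yet (still row ~145 in the left half), so contact hasn't started. I carry on slowly.

send_rows:
  rows:
    - {"x": 0.013,"y": 0,"z": 0,"wx": 0,"wy": 0,"wz": 0,"hand": -0.3}
    - {"x": 0.013,"y": 0,"z": 0,"wx": 0,"wy": 0,"wz": 0,"hand": -0.3}
    - {"x": 0.013,"y": 0,"z": 0,"wx": 0,"wy": 0,"wz": 0,"hand": -0.3}
    - {"x": 0.013,"y": 0,"z": 0,"wx": 0,"wy": 0,"wz": 0,"hand": -0.3}
    - {"x": 0.013,"y": 0,"z": 0,"wx": 0,"wy": 0,"wz": 0,"hand": -0.3}
    - {"x": 0.013,"y": 0,"z": 0,"wx": 0,"wy": 0,"wz": 0,"hand": -0.3}
    - {"x": 0.013,"y": 0,"z": 0,"wx": 0,"wy": 0,"wz": 0,"hand": -0.3}
    - {"x": 0.013,"y": 0,"z": 0,"wx": 0,"wy": 0,"wz": 0,"hand": -0.3}
    - {"x": 0.013,"y": 0,"z": 0,"wx": 0,"wy": 0,"wz": 0,"hand": -0.3}
    - {"x": 0.013,"y": 0,"z": 0,"wx": 0,"wy": 0,"wz": 0,"hand": -0.3}

```text
time: 5.2
tool_pos: [0.5489, 0.0317, 0.0118]
tool_rot: [0.0, 0.998, -0.069, -0.0]
contact_force: [0.4, 0.4, -0.2]
gripper_width: 0.356
grasp_force: 0.0
```

```bash
python3 - <<'E'
from plant import manip, grab_frame
import cv2,numpy as np
a=grab_frame("top")[195:275,225:345]; b=grab_frame("scene")[200:300,170:290]
r=lambda i:cv2.resize(i,None,fx=3.2,fy=3.2,interpolation=cv2.INTER_CUBIC)
b=b[:80]if 0 else b; a=np.vstack([a,np.zeros((20,120,3),np.uint8)])
cv2.imwrite("pics/d2.png",np.hstack([r(a),r(b)]))
E
```

```text
(no output)
```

View pics/d2.png

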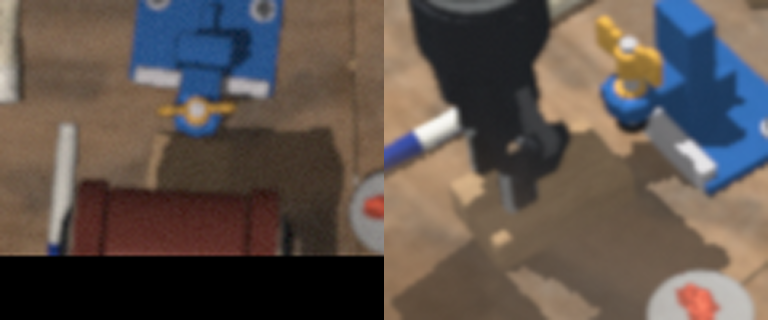

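```bash
python3 - <<'E'
from h import *
from plant import manip
s=manip.state();print(s["tool_pos"],s["joint_pos"],s["contact_force"])
p=s["tool_pos"];y=np.array([.137,.99,0])
for z in(0.0118,.03,.045):
  print(z,[proj("scene",np.array([p[0],p[1],z])+k*y).round(1).tolist() for k in(-.022,0,.022)])
for k in((-.022),(.022)):print(onz("scene",(211,264),.028))
E
```

```text
[0.5490743  0.03170399 0.01189313] [-7.76300069e-02  7.61186800e-02  1.93058771e+00 -3.46716650e-05
  1.13463119e+00  1.63077826e+00] [-0.74185561  0.4207435   0.69988017]
0.0118 [[214.3, 274.1], [208.5, 267.1], [202.8, 260.3]]
0.03 [[213.6, 268.2], [207.6, 261.2], [201.9, 254.4]]
0.045 [[212.9, 263.2], [206.9, 256.2], [201.1, 249.4]]
[0.55012411 0.02295927 0.028     ]
[0.55012411 0.02295927 0.028     ]
```

```bash
python3 - <<'E'
from plant import grab_frame
import cv2,numpy as np
b=np.mean([grab_frame("scene")[205:300,165:290].astype(float) for _ in range(4)],0)
b=(255*(b/255)**.6).astype(np.uint8)
cv2.imwrite("pics/d3.png",cv2.resize(b,None,fx=6.2,fy=6.2,interpolation=cv2.INTER_CUBIC))
E
```

```text
(no output)
```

View pics/d3.png

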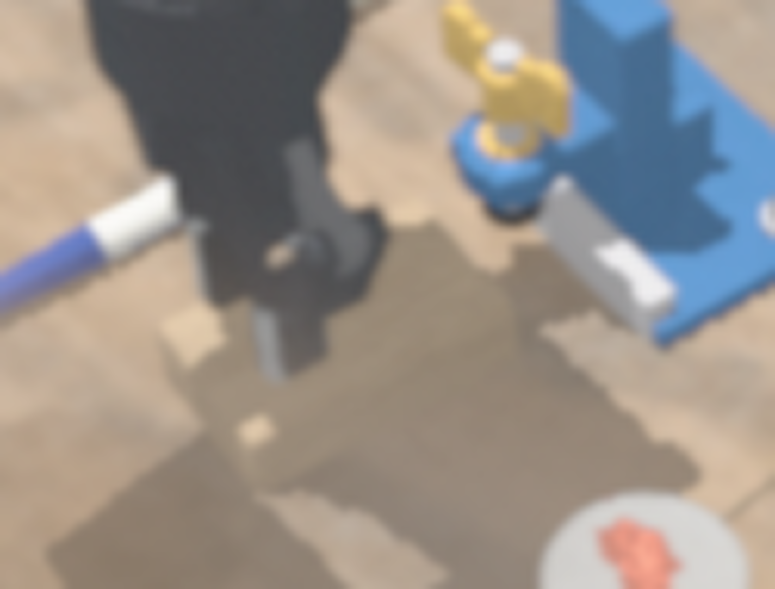

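The fingertips stand over the block's top face and the block is unmoved: its front corners are still at scene (195,259) and (206,275). With the hand part open, the tips are therefore higher than the TCP says. I back off and compare the part-open tips with the shut tips.

send_rows:
  rows:
    - {"x": -0.037,"y": 0,"z": 0,"wx": 0,"wy": 0,"wz": 0,"hand": -0.3}
    - {"x": -0.037,"y": 0,"z": 0,"wx": 0,"wy": 0,"wz": 0,"hand": -0.3}
    - {"x": -0.037,"y": 0,"z": 0,"wx": 0,"wy": 0,"wz": 0,"hand": -0.3}
    - {"x": -0.037,"y": 0,"z": 0,"wx": 0,"wy": 0,"wz": 0,"hand": -0.3}
    - {"x": -0.037,"y": 0,"z": 0,"wx": 0,"wy": 0,"wz": 0,"hand": -0.3}
    - {"x": -0.037,"y": 0,"z": 0,"wx": 0,"wy": 0,"wz": 0,"hand": -0.3}
    - {"x": -0.037,"y": 0,"z": 0,"wx": 0,"wy": 0,"wz": 0,"hand": -0.3}
    - {"x": -0.037,"y": 0,"z": 0,"wx": 0,"wy": 0,"wz": 0,"hand": -0.3}
    - {"x": -0.037,"y": 0,"z": 0,"wx": 0,"wy": 0,"wz": 0,"hand": -0.3}
    - {"x": -0.037,"y": 0,"z": 0,"wx": 0,"wy": 0,"wz": 0,"hand": -0.3}

```text
time: 6.33
tool_pos: [0.4932, 0.0395, 0.0118]
tool_rot: [-0.0, 0.998, -0.069, 0.0]
contact_force: [0.2, 0.6, -0.2]
gripper_width: 0.347
grasp_force: 0.0
```

```bash
python3 - <<'E'
from plant import grab_frame
import cv2
cv2.imwrite("pics/e_open.png",grab_frame("scene"))
E
```

send_rows:
  rows:
    - {"x": 0,"y": 0,"z": 0,"wx": 0,"wy": 0,"wz": 0,"hand": -1}
    - {"x": 0,"y": 0,"z": 0,"wx": 0,"wy": 0,"wz": 0,"hand": -1}
    - {"x": 0,"y": 0,"z": 0,"wx": 0,"wy": 0,"wz": 0,"hand": -1}
    - {"x": 0,"y": 0,"z": 0,"wx": 0,"wy": 0,"wz": 0,"hand": -1}
    - {"x": 0,"y": 0,"z": 0,"wx": 0,"wy": 0,"wz": 0,"hand": -1}
    - {"x": 0,"y": 0,"z": 0,"wx": 0,"wy": 0,"wz": 0,"hand": -1}
    - {"x": 0,"y": 0,"z": 0,"wx": 0,"wy": 0,"wz": 0,"hand": -1}
    - {"x": 0,"y": 0,"z": 0,"wx": 0,"wy": 0,"wz": 0,"hand": -1}
    - {"x": 0,"y": 0,"z": 0,"wx": 0,"wy": 0,"wz": 0,"hand": -1}
    - {"x": 0,"y": 0,"z": 0,"wx": 0,"wy": 0,"wz": 0,"hand": -1}

```text
time: 7.22
tool_pos: [0.4937, 0.0394, 0.0118]
tool_rot: [-0.0, 0.998, -0.069, -0.0]
contact_force: [0.4, 1.3, -0.6]
gripper_width: 0.004
grasp_force: 0.0
```

```bash
python3 - <<'E'
from plant import grab_frame,manip
from h import *
a=cv2.imread("pics/e_open.png");b=grab_frame("scene")
p=manip.state()["tool_pos"];q=proj("scene",p);print(p,q,[proj("scene",p+[0,0,z]).round(1) for z in(.01,.02,.03)])
out=[]
for i in(a,b):
    i=(255*(i/255.)**.6).astype(np.uint8);i=cv2.resize(i[220:310,135:215],None,fx=5,fy=5,interpolation=cv2.INTER_CUBIC)
    for z in(0,.01,.02,.03):
        c=((proj("scene",p+[0,0,z])+.5-[135,220])*5).astype(int);cv2.circle(i,tuple(map(int,c)),2,(0,0,255),-1)
    out.append(i)
cv2.imwrite("pics/e.png",np.hstack(out))
E
```

```text
[0.49374598 0.03938741 0.01179908] [183.68488916 280.52992253] [array([183. , 277.3]), array([182.4, 274. ]), array([181.7, 270.7])]
```

View pics/e.png

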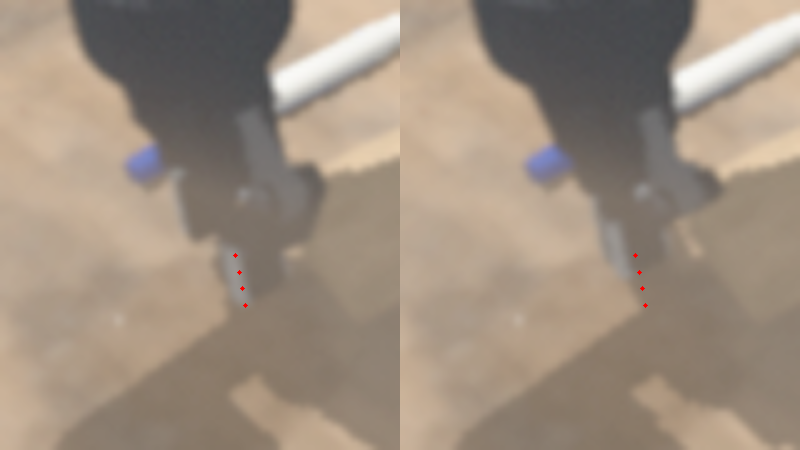

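Even shut, the tips sit about 2 cm above the reported TCP (tip bottom at about scene (182,277), expected 280 or lower). That explains why they passed over the block. I lower gently and use the force reading to find the table.

send_rows:
  rows:
    - {"x": 0,"y": 0,"z": 0.007,"wx": 0,"wy": 0,"wz": 0,"hand": -1}
    - {"x": 0,"y": 0,"z": 0.007,"wx": 0,"wy": 0,"wz": 0,"hand": -1}
    - {"x": 0,"y": 0,"z": 0.007,"wx": 0,"wy": 0,"wz": 0,"hand": -1}
    - {"x": 0,"y": 0,"z": 0.007,"wx": 0,"wy": 0,"wz": 0,"hand": -1}
    - {"x": 0,"y": 0,"z": 0.007,"wx": 0,"wy": 0,"wz": 0,"hand": -1}
    - {"x": 0,"y": 0,"z": 0.007,"wx": 0,"wy": 0,"wz": 0,"hand": -1}
    - {"x": 0,"y": 0,"z": 0.007,"wx": 0,"wy": 0,"wz": 0,"hand": -1}
    - {"x": 0,"y": 0,"z": 0.007,"wx": 0,"wy": 0,"wz": 0,"hand": -1}
    - {"x": 0,"y": 0,"z": 0.007,"wx": 0,"wy": 0,"wz": 0,"hand": -1}
    - {"x": 0,"y": 0,"z": 0.007,"wx": 0,"wy": 0,"wz": 0,"hand": -1}

```text
time: 8.1
tool_pos: [0.4937, 0.0394, 0.0012]
tool_rot: [-0.0, 0.998, -0.069, -0.0]
contact_force: [-1.2, -0.3, -0.1]
gripper_width: -0.002
grasp_force: 0.0
```

send_rows:
  rows:
    - {"x": 0,"y": 0,"z": 0.003,"wx": 0,"wy": 0,"wz": 0,"hand": -1}
    - {"x": 0,"y": 0,"z": 0.003,"wx": 0,"wy": 0,"wz": 0,"hand": -1}
    - {"x": 0,"y": 0,"z": 0.003,"wx": 0,"wy": 0,"wz": 0,"hand": -1}
    - {"x": 0,"y": 0,"z": 0.003,"wx": 0,"wy": 0,"wz": 0,"hand": -1}
    - {"x": 0,"y": 0,"z": 0.003,"wx": 0,"wy": 0,"wz": 0,"hand": -1}
    - {"x": 0,"y": 0,"z": 0.003,"wx": 0,"wy": 0,"wz": 0,"hand": -1}
    - {"x": 0,"y": 0,"z": 0.003,"wx": 0,"wy": 0,"wz": 0,"hand": -1}
    - {"x": 0,"y": 0,"z": 0.003,"wx": 0,"wy": 0,"wz": 0,"hand": -1}
    - {"x": 0,"y": 0,"z": 0.003,"wx": 0,"wy": 0,"wz": 0,"hand": -1}
    - {"x": 0,"y": 0,"z": 0.003,"wx": 0,"wy": 0,"wz": 0,"hand": -1}

```text
time: 8.93
tool_pos: [0.4938, 0.0394, -0.0032]
tool_rot: [-0.0, 0.998, -0.069, 0.0]
contact_force: [0.4, -1.0, -0.7]
gripper_width: 0.0
grasp_force: 0.0
```

send_rows:
  rows:
    - {"x": 0,"y": 0,"z": 0.004,"wx": 0,"wy": 0,"wz": 0,"hand": -1}
    - {"x": 0,"y": 0,"z": 0.004,"wx": 0,"wy": 0,"wz": 0,"hand": -1}
    - {"x": 0,"y": 0,"z": 0.004,"wx": 0,"wy": 0,"wz": 0,"hand": -1}
    - {"x": 0,"y": 0,"z": 0.004,"wx": 0,"wy": 0,"wz": 0,"hand": -1}
    - {"x": 0,"y": 0,"z": 0.004,"wx": 0,"wy": 0,"wz": 0,"hand": -1}
    - {"x": 0,"y": 0,"z": 0.004,"wx": 0,"wy": 0,"wz": 0,"hand": -1}
    - {"x": 0,"y": 0,"z": 0.004,"wx": 0,"wy": 0,"wz": 0,"hand": -1}
    - {"x": 0,"y": 0,"z": 0.004,"wx": 0,"wy": 0,"wz": 0,"hand": -1}
    - {"x": 0,"y": 0,"z": 0.004,"wx": 0,"wy": 0,"wz": 0,"hand": -1}
    - {"x": 0,"y": 0,"z": 0.004,"wx": 0,"wy": 0,"wz": 0,"hand": -1}

```text
time: 9.77
tool_pos: [0.4938, 0.0394, -0.0092]
tool_rot: [0.0, 0.998, -0.069, 0.0]
contact_force: [0.1, 0.5, 0.7]
gripper_width: -0.002
grasp_force: 0.0
```

```bash
python3 - <<'E'
from plant import grab_frame,manip
from h import *
b=cv2.imwrite("pics/f_s.png",grab_frame("scene"));cv2.imwrite("pics/f_t.png",grab_frame("top"))
s=manip.state();print(s["tool_pos"],s["contact_force"])
# dark-finger mask lowest pixel near the tip, shut image, across frames
im=cv2.imread("pics/f_s.png");p=s["tool_pos"];c=proj("scene",p);print(c)
hsv=cv2.cvtColor(im,cv2.COLOR_BGR2HSV);u0,v0=int(c[0])-14,int(c[1])-26
print(hsv[v0:v0+36:1,u0:u0+28:2,1])
E
```

```text
[ 0.49364509  0.03938837 -0.00933558] [-0.70207143  0.24441229  0.20739704]
[184.99045335 287.24524878]
[[ 83  72  66  66  68  64  65  64  47  42  39  42  39  63]
 [ 84  72  66  65  67  64  67  64  53  44  39  42  40  58]
 [ 84  73  70  67  68  64  64  64  53  42  41  41  46  58]
 [ 83  77  69  67  64  67  67  49  46  45  44  44  45  56]
 [ 84  82  67  66  64  65  62  26  43  50  45  44  42  50]
 [ 87  86  70  61  67  65  58  26  40  50  54  44  44  49]
 [ 84  85  71  57  67  68  64  41  42  43  55  44  41  49]
 [ 86  86  72  52  67  65  65  59  51  40  52  49  44  55]
 [ 86  89  77  53  64  68  65  60  52  41  51  50  52  69]
 [ 88  89  82  50  63  67  68  64  58  52  59  56  66  79]
 [ 89  91  84  50  47  57  65  67  64  60  62  70  78  83]
 [ 93  93  85  54  28  43  68  65  65  64  70  75  80  82]
 [ 95  92  86  56  24  36  65  65  65  59  66  77  81  80]
 [ 96  92  88  57  27  32  65  69  65  55  59  79  80  79]
 [ 99  94  91  61  27  28  63  62  62  59  58  78  79  78]
 [ 99  95  91  70  29  29  60  69  63  60  66  77  77  76]
 [ 98  96  94  80  34  26  59  65  66  64  72  80  7
[... 428 characters left out ...]
9  97  95  92  91  89  92  87  87  87  89  88  86]
 [ 99  99  95  91  95  91  91  93  90  88  90  90  88  88]
 [ 99  96  93  94  94  94  90  90  91  89  90  90  90  87]
 [ 96  94  92  94  91  90  90  92  91  89  90  92  90  89]
 [ 94  93  93  91  91  92  93  92  93  91  90  87  91  84]
 [ 92  92  94  93  93  93  91  90  90  93  90  90  89  87]
 [ 89  92  94  91  94  92  91  91  90  88  92  88  89  89]
 [ 90  94  91  94  92  93  93  91  92  92  90  90  88  86]
 [ 88  91  91  94  92  95  93  93  94  93  90  91  88  88]
 [ 90  90  93  93  91  95  95  96  93  90  91  91  88  86]
 [ 91  91  90  93  90  95  97  99  95  93  90  89  89  87]
 [ 95  93  93  90  91  96 102 104  97  93  92  92  90  87]]
```

Now the tip bottom is about 10 px above the predicted TCP in the scene view, so the true tips are about 30 mm above the reported TCP. I lower 9 mm more, to a tip height of about 11 mm, then push with the shut fingertips.

send_rows:
  rows:
    - {"x": 0,"y": 0,"z": 0.006,"wx": 0,"wy": 0,"wz": 0,"hand": -1}
    - {"x": 0,"y": 0,"z": 0.006,"wx": 0,"wy": 0,"wz": 0,"hand": -1}
    - {"x": 0,"y": 0,"z": 0.006,"wx": 0,"wy": 0,"wz": 0,"hand": -1}
    - {"x": 0,"y": 0,"z": 0.006,"wx": 0,"wy": 0,"wz": 0,"hand": -1}
    - {"x": 0,"y": 0,"z": 0.006,"wx": 0,"wy": 0,"wz": 0,"hand": -1}
    - {"x": 0,"y": 0,"z": 0.006,"wx": 0,"wy": 0,"wz": 0,"hand": -1}
    - {"x": 0,"y": 0,"z": 0.006,"wx": 0,"wy": 0,"wz": 0,"hand": -1}
    - {"x": 0,"y": 0,"z": 0.006,"wx": 0,"wy": 0,"wz": 0,"hand": -1}
    - {"x": 0,"y": 0,"z": 0.006,"wx": 0,"wy": 0,"wz": 0,"hand": -1}
    - {"x": 0,"y": 0,"z": 0.006,"wx": 0,"wy": 0,"wz": 0,"hand": -1}

```text
time: 10.7
tool_pos: [0.4938, 0.0394, -0.0183]
tool_rot: [-0.0, 0.998, -0.069, -0.0]
contact_force: [-0.2, -0.7, 0.4]
gripper_width: 0.002
grasp_force: 0.0
```

send_rows:
  rows:
    - {"x": 0.02,"y": 0,"z": 0,"wx": 0,"wy": 0,"wz": 0,"hand": -0.6}
    - {"x": 0.02,"y": 0,"z": 0,"wx": 0,"wy": 0,"wz": 0,"hand": -0.6}
    - {"x": 0.02,"y": 0,"z": 0,"wx": 0,"wy": 0,"wz": 0,"hand": -0.6}
    - {"x": 0.02,"y": 0,"z": 0,"wx": 0,"wy": 0,"wz": 0,"hand": -0.6}
    - {"x": 0.02,"y": 0,"z": 0,"wx": 0,"wy": 0,"wz": 0,"hand": -0.6}
    - {"x": 0.02,"y": 0,"z": 0,"wx": 0,"wy": 0,"wz": 0,"hand": -0.6}
    - {"x": 0.02,"y": 0,"z": 0,"wx": 0,"wy": 0,"wz": 0,"hand": -0.6}
    - {"x": 0.02,"y": 0,"z": 0,"wx": 0,"wy": 0,"wz": 0,"hand": -0.6}
    - {"x": 0.02,"y": 0,"z": 0,"wx": 0,"wy": 0,"wz": 0,"hand": -0.6}
    - {"x": 0.02,"y": 0,"z": 0,"wx": 0,"wy": 0,"wz": 0,"hand": -0.6}

```text
time: 11.53
tool_pos: [0.5232, 0.0353, -0.0184]
tool_rot: [-0.0, 0.998, -0.069, -0.001]
contact_force: [-3.3, 0.2, 1.6]
gripper_width: 0.198
grasp_force: 1.5
```

```bash
cat > edge.py <<'E'
from plant import grab_frame,manip
from h import *
# lit strip/back edge of block top: profile along clamp x in top view at several clamp-y, z=28mm
c,s=np.cos(-.138),np.sin(-.138);O=np.array([.6417,.0187,0])
def W(x,y,z):return O+[c*x-s*y,s*x+c*y,z]
def prof(im,xs,y,z,n):
    m=np.array([proj(n,W(x,y,z)) for x in xs],np.float32)
    return cv2.remap(im,m[:,0].reshape(-1,1),m[:,1].reshape(-1,1),cv2.INTER_LINEAR)[:,0].astype(int)
E
python3 - <<'E'
from edge import *
s=manip.state();print(s["tool_pos"],s["contact_force"],s["ft_torque"])
t=np.mean([grab_frame("top") for _ in range(3)],0).astype(np.uint8)
xs=np.arange(-.03,.02,.002)
for n,im in(("old",cv2.imread("pics/top0.png")),("new",t)):
  for y in(-.027,-.02,.022,.027):print(n,y,prof(im,xs,y,.028,"top").sum(1).tolist())
E
```

```text
[ 0.52321725  0.03530764 -0.01842316] [-3.25514301  0.17112394  1.56467848] [0.08175042 0.4141073  0.0067727 ]
old -0.027 [287, 284, 281, 282, 275, 247, 205, 221, 243, 257, 261, 254, 251, 246, 240, 234, 233, 237, 246, 250, 221, 182, 162, 186, 270]
old -0.02 [326, 332, 329, 326, 314, 275, 219, 181, 214, 241, 248, 227, 199, 183, 162, 158, 192, 264, 327, 323, 262, 194, 161, 177, 232]
old 0.022 [336, 335, 336, 333, 328, 307, 267, 234, 258, 268, 282, 281, 276, 290, 325, 350, 325, 291, 273, 276, 277, 273, 277, 301, 368]
old 0.027 [335, 335, 332, 329, 329, 313, 284, 265, 268, 283, 286, 279, 273, 285, 310, 313, 298, 287, 287, 287, 282, 272, 269, 307, 390]
new -0.027 [255, 252, 243, 238, 238, 233, 235, 235, 231, 222, 206, 200, 215, 242, 249, 243, 240, 240, 259, 253, 223, 187, 169, 191, 284]
new -0.02 [347, 343, 342, 338, 334, 331, 332, 341, 338, 321, 272, 214, 177, 171, 169, 160, 199, 274, 337, 337, 269, 201, 167, 183, 239]
new 0.022 [352, 349, 349, 355, 356, 353, 348, 345, 345, 330, 286, 240, 228, 273, 340, 355, 333, 303, 283, 278, 278, 280, 282, 311, 385]
new 0.027 [349, 347, 344, 345, 349, 350, 351, 348, 344, 333, 293, 261, 256, 282, 318, 330, 311, 298, 297, 296, 293, 286, 281, 319, 408]
```

The push works: the block has moved about 9 mm at about 3 N and stays square. About 27 mm remain.

send_rows:
  rows:
    - {"x": 0.015,"y": 0,"z": 0,"wx": 0,"wy": 0,"wz": 0,"hand": -0.6}
    - {"x": 0.015,"y": 0,"z": 0,"wx": 0,"wy": 0,"wz": 0,"hand": -0.6}
    - {"x": 0.015,"y": 0,"z": 0,"wx": 0,"wy": 0,"wz": 0,"hand": -0.6}
    - {"x": 0.015,"y": 0,"z": 0,"wx": 0,"wy": 0,"wz": 0,"hand": -0.6}
    - {"x": 0.015,"y": 0,"z": 0,"wx": 0,"wy": 0,"wz": 0,"hand": -0.6}
    - {"x": 0.015,"y": 0,"z": 0,"wx": 0,"wy": 0,"wz": 0,"hand": -0.6}
    - {"x": 0.015,"y": 0,"z": 0,"wx": 0,"wy": 0,"wz": 0,"hand": -0.6}
    - {"x": 0.015,"y": 0,"z": 0,"wx": 0,"wy": 0,"wz": 0,"hand": -0.6}
    - {"x": 0.015,"y": 0,"z": 0,"wx": 0,"wy": 0,"wz": 0,"hand": -0.6}
    - {"x": 0.01,"y": 0,"z": 0,"wx": 0,"wy": 0,"wz": 0,"hand": -0.6}

```text
time: 12.52
tool_pos: [0.5454, 0.0322, -0.0182]
tool_rot: [0.0, 0.998, -0.069, 0.0]
contact_force: [-0.4, 0.2, -0.9]
gripper_width: 0.202
grasp_force: 0.6
```

send_rows:
  rows:
    - {"x": 0.002,"y": 0,"z": 0,"wx": 0,"wy": 0,"wz": 0,"hand": -0.6}
    - {"x": 0.002,"y": 0,"z": 0,"wx": 0,"wy": 0,"wz": 0,"hand": -0.6}
    - {"x": 0.002,"y": 0,"z": 0,"wx": 0,"wy": 0,"wz": 0,"hand": -0.6}
    - {"x": 0.002,"y": 0,"z": 0,"wx": 0,"wy": 0,"wz": 0,"hand": -0.6}
    - {"x": 0.002,"y": 0,"z": 0,"wx": 0,"wy": 0,"wz": 0,"hand": -0.6}
    - {"x": 0.002,"y": 0,"z": 0,"wx": 0,"wy": 0,"wz": 0,"hand": -0.6}
    - {"x": 0.002,"y": 0,"z": 0,"wx": 0,"wy": 0,"wz": 0,"hand": -0.6}
    - {"x": 0.002,"y": 0,"z": 0,"wx": 0,"wy": 0,"wz": 0,"hand": -0.6}
    - {"x": 0.002,"y": 0,"z": 0,"wx": 0,"wy": 0,"wz": 0,"hand": -0.6}
    - {"x": 0.002,"y": 0,"z": 0,"wx": 0,"wy": 0,"wz": 0,"hand": -0.6}

```text
time: 13.35
tool_pos: [0.548, 0.0319, -0.0182]
tool_rot: [-0.0, 0.998, -0.069, -0.0]
contact_force: [-1.2, -0.3, -0.1]
gripper_width: 0.2
grasp_force: 1.0
```

send_rows:
  rows:
    - {"x": 0.002,"y": 0,"z": 0,"wx": 0,"wy": 0,"wz": 0,"hand": -0.6}
    - {"x": 0.002,"y": 0,"z": 0,"wx": 0,"wy": 0,"wz": 0,"hand": -0.6}
    - {"x": 0.002,"y": 0,"z": 0,"wx": 0,"wy": 0,"wz": 0,"hand": -0.6}
    - {"x": 0.002,"y": 0,"z": 0,"wx": 0,"wy": 0,"wz": 0,"hand": -0.6}
    - {"x": 0.002,"y": 0,"z": 0,"wx": 0,"wy": 0,"wz": 0,"hand": -0.6}
    - {"x": 0.002,"y": 0,"z": 0,"wx": 0,"wy": 0,"wz": 0,"hand": -0.6}
    - {"x": 0.002,"y": 0,"z": 0,"wx": 0,"wy": 0,"wz": 0,"hand": -0.6}
    - {"x": 0.002,"y": 0,"z": 0,"wx": 0,"wy": 0,"wz": 0,"hand": -0.6}
    - {"x": 0.002,"y": 0,"z": 0,"wx": 0,"wy": 0,"wz": 0,"hand": -0.6}
    - {"x": 0.002,"y": 0,"z": 0,"wx": 0,"wy": 0,"wz": 0,"hand": -0.6}

```text
time: 14.18
tool_pos: [0.5499, 0.0316, -0.0182]
tool_rot: [-0.0, 0.998, -0.069, -0.001]
contact_force: [-6.6, 0.3, 5.9]
gripper_width: 0.204
grasp_force: 3.7
```

```bash
python3 - <<'E'
from edge import *
s=manip.state();print(s["tool_pos"],s["contact_force"],s["ft_torque"])
S=np.mean([grab_frame("scene") for _ in range(2)],0).astype(np.uint8);cv2.imwrite("pics/g_s.png",S);T=grab_frame("top");cv2.imwrite("pics/g_t.png",T)
xs=np.arange(-.01,.03,.002)
for y in(-.027,-.022,.022,.027):print("top",y,prof(T,xs,y,.028,"top").sum(1).tolist())
for y in(-.028,-.022,-.015):print("scene",y,prof(S,xs,y,.028,"scene").sum(1).tolist())
E
```

```text
[ 0.54993317  0.03159515 -0.01821666] [-6.61126933  0.2677842   5.87499158] [ 0.06939218  1.12020076 -0.02811076]
top -0.027 [220, 236, 235, 234, 233, 231, 225, 218, 229, 236, 222, 198, 178, 195, 284, 422, 493, 516, 507, 471]
top -0.022 [305, 327, 331, 327, 304, 286, 281, 298, 330, 336, 284, 220, 190, 207, 275, 383, 445, 464, 460, 418]
top 0.022 [344, 341, 334, 332, 356, 371, 355, 338, 333, 339, 345, 345, 340, 343, 392, 476, 524, 524, 497, 428]
top 0.027 [357, 350, 333, 328, 341, 344, 334, 341, 349, 348, 344, 347, 344, 350, 420, 490, 523, 515, 495, 433]
scene -0.028 [366, 377, 378, 374, 374, 375, 378, 380, 373, 352, 306, 280, 339, 457, 561, 578, 569, 543, 434, 292]
scene -0.022 [465, 509, 500, 478, 441, 405, 407, 387, 383, 367, 324, 291, 282, 304, 335, 346, 347, 331, 283, 226]
scene -0.015 [393, 352, 318, 287, 275, 275, 272, 274, 273, 274, 276, 276, 280, 302, 326, 343, 342, 328, 280, 224]
```

Force is rising, so the block has reached the fence. One small press to seat it, then retreat and look.

send_rows:
  rows:
    - {"x": 0.002,"y": 0,"z": 0,"wx": 0,"wy": 0,"wz": 0,"hand": -0.6}
    - {"x": 0.002,"y": 0,"z": 0,"wx": 0,"wy": 0,"wz": 0,"hand": -0.6}
    - {"x": 0.002,"y": 0,"z": 0,"wx": 0,"wy": 0,"wz": 0,"hand": -0.6}
    - {"x": 0,"y": 0,"z": 0,"wx": 0,"wy": 0,"wz": 0,"hand": -0.6}
    - {"x": 0,"y": 0,"z": 0,"wx": 0,"wy": 0,"wz": 0,"hand": -0.6}
    - {"x": 0,"y": 0,"z": 0,"wx": 0,"wy": 0,"wz": 0,"hand": -0.6}
    - {"x": 0,"y": 0,"z": 0,"wx": 0,"wy": 0,"wz": 0,"hand": -0.6}
    - {"x": 0,"y": 0,"z": 0,"wx": 0,"wy": 0,"wz": 0,"hand": -0.6}
    - {"x": 0,"y": 0,"z": 0,"wx": 0,"wy": 0,"wz": 0,"hand": -0.6}
    - {"x": 0,"y": 0,"z": 0,"wx": 0,"wy": 0,"wz": 0,"hand": -0.6}

```text
time: 15.17
tool_pos: [0.5499, 0.0316, -0.0182]
tool_rot: [-0.0, 0.998, -0.069, -0.003]
contact_force: [-10.5, 0.8, 7.8]
gripper_width: 0.201
grasp_force: 5.0
```

send_rows:
  rows:
    - {"x": -0.02,"y": 0,"z": 0,"wx": 0,"wy": 0,"wz": 0,"hand": -0.6}
    - {"x": -0.05,"y": 0,"z": 0,"wx": 0,"wy": 0,"wz": 0,"hand": -0.6}
    - {"x": -0.05,"y": 0,"z": -0.05,"wx": 0,"wy": 0,"wz": 0,"hand": -1}
    - {"x": -0.1,"y": 0,"z": -0.15,"wx": 0,"wy": 0,"wz": 0,"hand": -1}
    - {"x": -0.1,"y": 0,"z": -0.2,"wx": 0,"wy": 0,"wz": 0,"hand": -1}
    - {"x": -0.1,"y": 0,"z": -0.2,"wx": 0,"wy": 0,"wz": 0,"hand": -1}
    - {"x": -0.1,"y": 0,"z": -0.2,"wx": 0,"wy": 0,"wz": 0,"hand": -1}
    - {"x": 0,"y": 0,"z": 0,"wx": 0,"wy": 0,"wz": 0,"hand": -1}
    - {"x": 0,"y": 0,"z": 0,"wx": 0,"wy": 0,"wz": 0,"hand": -1}
    - {"x": 0,"y": 0,"z": 0,"wx": 0,"wy": 0,"wz": 0,"hand": -1}

```text
time: 16.0
tool_pos: [0.4747, 0.042, 0.1018]
tool_rot: [0.0, 0.998, -0.069, 0.001]
contact_force: [1.1, -0.1, -0.4]
gripper_width: 0.001
grasp_force: 0.0
```

```bash
python3 - <<'E'
from edge import *
S=np.mean([grab_frame("scene") for _ in range(3)],0).astype(np.uint8);T=np.mean([grab_frame("top") for _ in range(3)],0).astype(np.uint8)
cv2.imwrite("pics/k_s.png",S);cv2.imwrite("pics/k_t.png",T)
r=lambda i:cv2.resize(i,None,fx=4,fy=4,interpolation=cv2.INTER_CUBIC)
cv2.imwrite("pics/k.png",np.hstack([r(T[180:290,240:340]),r(S[185:295,180:280])]))
E
```

```text
(no output)
```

View pics/k.png

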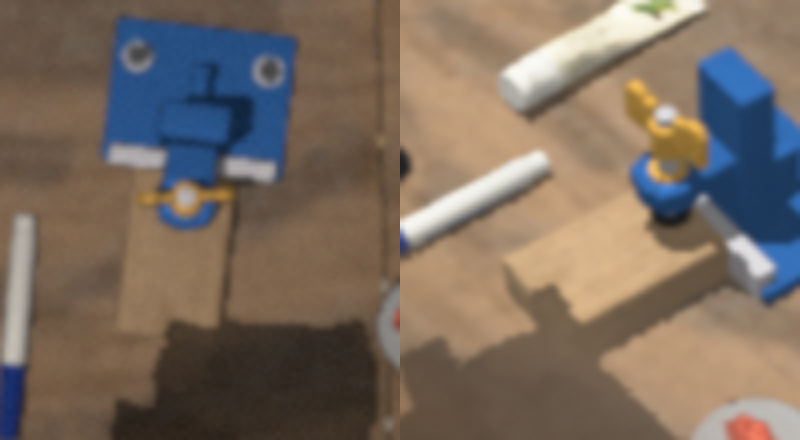

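The block is flush: in the left half its back edge meets the fence line (row ~165), and it is square. Marker, tube and pot are untouched, and the wings are unmoved at (143,198) and (237,195).

Screw plan, in strokes with the shut fingertips rotating about the axis:
1. Wing A from 99° to 45°.
2. Wing B from -135° to -315°.
3. Wing A for another ~105°.

First I turn the tool 189°.

send_rows:
  rows:
    - {"x": 0,"y": 0,"z": 0,"wx": 0,"wy": 0,"wz": -0.1556,"hand": -1}
    - {"x": 0,"y": 0,"z": 0,"wx": 0,"wy": 0,"wz": -0.1556,"hand": -1}
    - {"x": 0,"y": 0,"z": 0,"wx": 0,"wy": 0,"wz": -0.1556,"hand": -1}
    - {"x": 0,"y": 0,"z": 0,"wx": 0,"wy": 0,"wz": -0.1556,"hand": -1}
    - {"x": 0,"y": 0,"z": 0,"wx": 0,"wy": 0,"wz": -0.1556,"hand": -1}
    - {"x": 0,"y": 0,"z": 0,"wx": 0,"wy": 0,"wz": -0.1556,"hand": -1}
    - {"x": 0,"y": 0,"z": 0,"wx": 0,"wy": 0,"wz": -0.1556,"hand": -1}
    - {"x": 0,"y": 0,"z": 0,"wx": 0,"wy": 0,"wz": -0.1556,"hand": -1}
    - {"x": 0,"y": 0,"z": 0,"wx": 0,"wy": 0,"wz": -0.1556,"hand": -1}
    - {"x": 0,"y": 0,"z": 0,"wx": 0,"wy": 0,"wz": -0.1556,"hand": -1}

```text
time: 17.13
tool_pos: [0.4744, 0.042, 0.1011]
tool_rot: [-0.0, 0.855, 0.519, -0.0]
contact_force: [-0.0, 0.2, 0.3]
gripper_width: 0.004
grasp_force: 0.0
```

send_rows:
  rows:
    - {"x": 0,"y": 0,"z": 0,"wx": 0,"wy": 0,"wz": -0.1556,"hand": -1}
    - {"x": 0,"y": 0,"z": 0,"wx": 0,"wy": 0,"wz": -0.1556,"hand": -1}
    - {"x": 0,"y": 0,"z": 0,"wx": 0,"wy": 0,"wz": -0.1556,"hand": -1}
    - {"x": 0,"y": 0,"z": 0,"wx": 0,"wy": 0,"wz": -0.1556,"hand": -1}
    - {"x": 0,"y": 0,"z": 0,"wx": 0,"wy": 0,"wz": -0.1556,"hand": -1}
    - {"x": 0,"y": 0,"z": 0,"wx": 0,"wy": 0,"wz": -0.1556,"hand": -1}
    - {"x": 0,"y": 0,"z": 0,"wx": 0,"wy": 0,"wz": -0.1556,"hand": -1}
    - {"x": 0,"y": 0,"z": 0,"wx": 0,"wy": 0,"wz": -0.1556,"hand": -1}
    - {"x": 0,"y": 0,"z": 0,"wx": 0,"wy": 0,"wz": -0.1556,"hand": -1}
    - {"x": 0,"y": 0,"z": 0,"wx": 0,"wy": 0,"wz": -0.1556,"hand": -1}

```text
time: 17.97
tool_pos: [0.4744, 0.042, 0.1011]
tool_rot: [-0.001, 0.403, 0.915, -0.0]
contact_force: [0.6, 0.0, 0.1]
gripper_width: 0.0
grasp_force: 0.0
```

send_rows:
  rows:
    - {"x": 0,"y": 0,"z": 0,"wx": 0,"wy": 0,"wz": -0.1556,"hand": -1}
    - {"x": 0,"y": 0,"z": 0,"wx": 0,"wy": 0,"wz": -0.1556,"hand": -1}
    - {"x": 0,"y": 0,"z": 0,"wx": 0,"wy": 0,"wz": -0.1556,"hand": -1}
    - {"x": 0,"y": 0,"z": 0,"wx": 0,"wy": 0,"wz": -0.1556,"hand": -1}
    - {"x": 0,"y": 0,"z": 0,"wx": 0,"wy": 0,"wz": -0.1556,"hand": -1}
    - {"x": 0,"y": 0,"z": 0,"wx": 0,"wy": 0,"wz": -0.1556,"hand": -1}
    - {"x": 0,"y": 0,"z": 0,"wx": 0,"wy": 0,"wz": -0.1556,"hand": -1}
    - {"x": -0.2,"y": 0,"z": 0,"wx": 0,"wy": 0,"wz": 0,"hand": -1}
    - {"x": -0.2,"y": 0,"z": 0,"wx": 0,"wy": 0,"wz": 0,"hand": -1}
    - {"x": 0,"y": 0,"z": 0,"wx": 0,"wy": 0,"wz": 0,"hand": -1}

```text
time: 18.8
tool_pos: [0.5379, 0.043, 0.101]
tool_rot: [0.0, -0.01, 1.0, 0.0]
contact_force: [0.4, -0.1, 0.6]
gripper_width: -0.003
grasp_force: 0.0
```

send_rows:
  rows:
    - {"x": -0.2,"y": 0,"z": 0,"wx": 0,"wy": 0,"wz": 0,"hand": -1}
    - {"x": -0.2,"y": 0,"z": 0,"wx": 0,"wy": 0,"wz": 0,"hand": -1}
    - {"x": -0.18,"y": 0,"z": 0,"wx": 0,"wy": 0,"wz": 0,"hand": -1}
    - {"x": 0,"y": 0,"z": 0,"wx": 0,"wy": 0,"wz": 0,"hand": -1}
    - {"x": 0,"y": 0,"z": 0.06,"wx": 0,"wy": 0,"wz": 0,"hand": -1}
    - {"x": 0,"y": 0,"z": 0.06,"wx": 0,"wy": 0,"wz": 0,"hand": -1}
    - {"x": 0,"y": 0,"z": 0.06,"wx": 0,"wy": 0,"wz": 0,"hand": -1}
    - {"x": 0,"y": 0,"z": 0.06,"wx": 0,"wy": 0,"wz": 0,"hand": -1}
    - {"x": 0,"y": 0,"z": 0,"wx": 0,"wy": 0,"wz": 0,"hand": -1}
    - {"x": 0,"y": 0,"z": 0,"wx": 0,"wy": 0,"wz": 0,"hand": -1}

```text
time: 19.63
tool_pos: [0.6201, 0.0451, 0.0645]
tool_rot: [-0.001, -0.01, 1.0, 0.0]
contact_force: [-0.4, -0.6, -0.5]
gripper_width: 0.002
grasp_force: 0.0
```

```bash
cat > v.py <<'E'
import sys
from plant import grab_frame,manip
from h import *
s=manip.state();p=s["tool_pos"];q=s["tool_rot"]
yaw=2*np.arctan2(q[2],q[1]);x=np.array([np.cos(yaw),np.sin(yaw)]);y=np.array([x[1],-x[0]])
d=p[:2]-[.6417,.0187]
print(s["time"],p.round(4),"F",s["contact_force"].round(1),"yaw",np.degrees(yaw).round(1),"v tool",(1e3*np.array([d@x,d@y])).round(1),"j",s["joint_pos"].round(2))
def brass(n):
    im=np.mean([grab_frame(n) for _ in range(2)],0).astype(np.uint8)
    m=cv2.inRange(cv2.cvtColor(im,cv2.COLOR_BGR2HSV),(14,120,90),(30,255,255));m[:195]=0;m[245:]=0;m[:,:228]=0;m[:,310:]=0
    cv2.imwrite(f"pics/v_{n}.png",im);pt=np.argwhere(m)[:,::-1]
    return pt
pt=brass("top")
if len(pt)>8:
    w=np.array([onz("top",u,float(sys.argv[1]))[:2] for u in pt]);w-=[.6417,.0187]
    e=np.linalg.eigh(w.T@w)[1][:,1];print("top wing angle in clamp frame mod180",(np.degrees(np.arctan2(e[1],e[0]))+7.9)%180,"n",len(pt),"extent",(w@e).min(),(w@e).max())
pt=brass("scene");print("scene brass",len(pt),cv2.boundingRect(pt.astype(np.int32)) if len(pt) else 0)
E
python3 v.py .107
```

```text
19.6333 [0.6201 0.0451 0.0645] F [-0.4 -0.6 -0.5] yaw 181.2 v tool [21.1 26.9] j [-0.05  0.17  1.73 -0.    1.25 -1.64]
scene brass 190 (237, 206, 20, 24)
```

send_rows:
  rows:
    - {"x": -0.023,"y": -0.01,"z": 0,"wx": 0,"wy": 0,"wz": 0,"hand": -1}
    - {"x": -0.023,"y": -0.01,"z": 0,"wx": 0,"wy": 0,"wz": 0,"hand": -1}
    - {"x": -0.0155,"y": 0.008,"z": 0,"wx": 0,"wy": 0,"wz": 0.12,"hand": -1}
    - {"x": -0.0155,"y": 0.008,"z": 0,"wx": 0,"wy": 0,"wz": 0.12,"hand": -1}
    - {"x": -0.0155,"y": 0.008,"z": 0,"wx": 0,"wy": 0,"wz": 0.12,"hand": -1}
    - {"x": -0.0155,"y": 0.008,"z": 0,"wx": 0,"wy": 0,"wz": 0.12,"hand": -1}
    - {"x": -0.0155,"y": 0.008,"z": 0,"wx": 0,"wy": 0,"wz": 0.12,"hand": -1}
    - {"x": 0,"y": 0,"z": 0,"wx": 0,"wy": 0,"wz": 0,"hand": -1}
    - {"x": 0,"y": 0,"z": 0,"wx": 0,"wy": 0,"wz": 0,"hand": -1}
    - {"x": 0,"y": 0,"z": 0,"wx": 0,"wy": 0,"wz": 0,"hand": -1}

```text
time: 20.67
tool_pos: [0.6407, 0.046, 0.0656]
tool_rot: [-0.0, 0.223, 0.975, -0.0]
contact_force: [-1.4, -0.1, -1.8]
gripper_width: -0.002
grasp_force: 0.6
```

```bash
python3 v.py .107
```

```text
20.6667 [0.6407 0.046  0.0656] F [-1.4 -0.1 -1.8] yaw 154.3 v tool [12.8 24.2] j [-0.04  0.21  1.68 -0.    1.25 -1.17]
scene brass 106 (243, 204, 8, 26)
```

Contact force is about 1.4 N and the brass outline has changed, so the wing is following. I finish this stroke, back off and lift.

send_rows:
  rows:
    - {"x": -0.0155,"y": 0.0075,"z": 0,"wx": 0,"wy": 0,"wz": 0.12,"hand": -1}
    - {"x": -0.0155,"y": 0.0075,"z": 0,"wx": 0,"wy": 0,"wz": 0.12,"hand": -1}
    - {"x": -0.0155,"y": 0.0075,"z": 0,"wx": 0,"wy": 0,"wz": 0.12,"hand": -1}
    - {"x": -0.0155,"y": 0.0075,"z": 0,"wx": 0,"wy": 0,"wz": 0.12,"hand": -1}
    - {"x": -0.0155,"y": 0.0075,"z": 0,"wx": 0,"wy": 0,"wz": 0.12,"hand": -1}
    - {"x": 0,"y": 0,"z": 0,"wx": 0,"wy": 0,"wz": 0,"hand": -1}
    - {"x": 0.04,"y": 0,"z": 0,"wx": 0,"wy": 0,"wz": 0,"hand": -1}
    - {"x": 0,"y": 0,"z": -0.1,"wx": 0,"wy": 0,"wz": 0,"hand": -1}
    - {"x": 0,"y": 0,"z": -0.1,"wx": 0,"wy": 0,"wz": 0,"hand": -1}
    - {"x": 0,"y": 0,"z": -0.1,"wx": 0,"wy": 0,"wz": 0,"hand": -1}

```text
time: 21.7
tool_pos: [0.6506, 0.0485, 0.1136]
tool_rot: [0.001, 0.444, 0.896, 0.0]
contact_force: [0.3, 0.0, 0.6]
gripper_width: 0.003
grasp_force: 0.0
```

```bash
python3 v.py .106; python3 - <<'E'
from h import *
im=cv2.imread("pics/v_scene.png");m=cv2.inRange(cv2.cvtColor(im,cv2.COLOR_BGR2HSV),(14,120,90),(30,255,255))[198:235,232:262]
for r in m[::1]:print("".join(".#"[int(v>0)] for v in r))
for th in(60,50,40,30):
    a=np.radians(th-7.9);d=np.r_[np.cos(a),np.sin(a)]*.026
    print(th,[proj("scene",np.r_[np.array([.6417,.0187])+k*d,.11]).round(0).tolist() for k in(1,-1)])
E
```

```text
21.7 [0.6506 0.0485 0.1136] F [0.3 0.  0.6] yaw 127.2 v tool [18.4 25.1] j [-0.04  0.18  1.63 -0.    1.33 -0.69]
scene brass 105 (243, 204, 8, 26)
..............................
..............................
..............................
..............................
..............................
..............................
................##............
...............###............
...............###............
...............###............
...............###............
...............###............
..............#####...........
...............####...........
.................#............
..............................
..............................
..............................
..............................
...........####..#............
...........########...........
...........#######............
...........#######............
...........#######............
...........#######............
...........#######............
...........#######............
...........#####..............
...........###................
...........###....#...........
...........###...##...........
............######............
..............................
..............................
..............................
..............................
..............................
60 [[245.0, 203.0], [247.0, 222.0]]
50 [[247.0, 203.0], [244.0, 222.0]]
40 [[249.0, 203.0], [242.0, 221.0]]
30 [[251.0, 204.0], [240.0, 221.0]]
```

The wing is at about 47° as planned. I cross over to the other wing and start the long stroke.

send_rows:
  rows:
    - {"x": -0.128,"y": -0.164,"z": 0,"wx": 0,"wy": 0,"wz": 0,"hand": -1}
    - {"x": -0.128,"y": -0.164,"z": 0,"wx": 0,"wy": 0,"wz": 0,"hand": -1}
    - {"x": 0,"y": 0,"z": 0,"wx": 0,"wy": 0,"wz": 0,"hand": -1}
    - {"x": 0,"y": 0,"z": 0.08,"wx": 0,"wy": 0,"wz": 0,"hand": -1}
    - {"x": 0,"y": 0,"z": 0.08,"wx": 0,"wy": 0,"wz": 0,"hand": -1}
    - {"x": 0,"y": 0,"z": 0.08,"wx": 0,"wy": 0,"wz": 0,"hand": -1}
    - {"x": 0,"y": 0,"z": 0.08,"wx": 0,"wy": 0,"wz": 0,"hand": -1}
    - {"x": 0,"y": 0,"z": 0,"wx": 0,"wy": 0,"wz": 0,"hand": -1}
    - {"x": 0.02,"y": 0,"z": 0,"wx": 0,"wy": 0,"wz": 0,"hand": -1}
    - {"x": 0,"y": 0,"z": 0,"wx": 0,"wy": 0,"wz": 0,"hand": -1}

```text
time: 22.73
tool_pos: [0.6319, -0.0086, 0.0626]
tool_rot: [-0.0, 0.444, 0.896, 0.0]
contact_force: [0.5, 0.2, 0.4]
gripper_width: -0.002
grasp_force: 0.0
```

```bash
python3 v.py .106
```

```text
22.7333 [ 0.6319 -0.0086  0.0626] F [0.5 0.2 0.4] yaw 127.2 v tool [-15.8 -24.4] j [-0.13  0.19  1.71  0.    1.24 -0.78]
scene brass 17 (243, 222, 3, 8)
```

send_rows:
  rows:
    - {"x": 0.013,"y": 0,"z": 0,"wx": 0,"wy": 0,"wz": 0,"hand": -1}
    - {"x": 0.0155,"y": -0.008,"z": 0.0012,"wx": 0,"wy": 0,"wz": 0.12,"hand": -1}
    - {"x": 0.0155,"y": -0.008,"z": 0.0012,"wx": 0,"wy": 0,"wz": 0.12,"hand": -1}
    - {"x": 0.0155,"y": -0.008,"z": 0.0012,"wx": 0,"wy": 0,"wz": 0.12,"hand": -1}
    - {"x": 0.0155,"y": -0.008,"z": 0.0012,"wx": 0,"wy": 0,"wz": 0.12,"hand": -1}
    - {"x": 0.0155,"y": -0.008,"z": 0.0012,"wx": 0,"wy": 0,"wz": 0.12,"hand": -1}
    - {"x": 0.0155,"y": -0.008,"z": 0.0012,"wx": 0,"wy": 0,"wz": 0.12,"hand": -1}
    - {"x": 0.0155,"y": -0.008,"z": 0.0012,"wx": 0,"wy": 0,"wz": 0.12,"hand": -1}
    - {"x": 0.0155,"y": -0.008,"z": 0.0012,"wx": 0,"wy": 0,"wz": 0.12,"hand": -1}
    - {"x": 0,"y": 0,"z": 0,"wx": 0,"wy": 0,"wz": 0,"hand": -1}

```text
time: 23.77
tool_pos: [0.6163, 0.0064, 0.062]
tool_rot: [0.0, 0.744, 0.668, 0.0]
contact_force: [-0.1, -0.8, 0.8]
gripper_width: 0.003
grasp_force: 0.4
```

```bash
python3 v.py .106
```

```text
23.7667 [0.6163 0.0064 0.062 ] F [-0.1 -0.8  0.8] yaw 83.9 v tool [-15. -24.] j [-0.11  0.16  1.75 -0.    1.24 -0.  ]
scene brass 73 (248, 209, 10, 21)
```

send_rows:
  rows:
    - {"x": 0.0155,"y": -0.0083,"z": 0.0012,"wx": 0,"wy": 0,"wz": 0.12,"hand": -1}
    - {"x": 0.0155,"y": -0.0083,"z": 0.0012,"wx": 0,"wy": 0,"wz": 0.12,"hand": -1}
    - {"x": 0.0155,"y": -0.0083,"z": 0.0012,"wx": 0,"wy": 0,"wz": 0.12,"hand": -1}
    - {"x": 0.0155,"y": -0.0083,"z": 0.0012,"wx": 0,"wy": 0,"wz": 0.12,"hand": -1}
    - {"x": 0.0155,"y": -0.0083,"z": 0.0012,"wx": 0,"wy": 0,"wz": 0.12,"hand": -1}
    - {"x": 0.0155,"y": -0.0083,"z": 0.0012,"wx": 0,"wy": 0,"wz": 0.12,"hand": -1}
    - {"x": 0.0155,"y": -0.0083,"z": 0.0012,"wx": 0,"wy": 0,"wz": 0.12,"hand": -1}
    - {"x": 0.0155,"y": -0.0083,"z": 0.0012,"wx": 0,"wy": 0,"wz": 0.12,"hand": -1}
    - {"x": 0.0155,"y": -0.0083,"z": 0.0012,"wx": 0,"wy": 0,"wz": 0.12,"hand": -1}
    - {"x": 0.0155,"y": -0.0083,"z": 0.0012,"wx": 0,"wy": 0,"wz": 0.12,"hand": -1}

```text
time: 24.8
tool_pos: [0.6168, 0.0319, 0.0595]
tool_rot: [-0.0, 0.966, 0.257, -0.001]
contact_force: [-1.3, -0.3, 1.1]
gripper_width: -0.001
grasp_force: 0.8
```

```bash
python3 v.py .104
```

```text
24.8 [0.6168 0.0319 0.0595] F [-1.3 -0.3  1.1] yaw 29.8 v tool [-15.  -23.9] j [-0.07  0.16  1.74  0.    1.23  0.98]
scene brass 187 (239, 213, 21, 17)
```

send_rows:
  rows:
    - {"x": 0.0155,"y": -0.0083,"z": 0.0012,"wx": 0,"wy": 0,"wz": 0.12,"hand": -1}
    - {"x": 0.0155,"y": -0.0083,"z": 0.0012,"wx": 0,"wy": 0,"wz": 0.12,"hand": -1}
    - {"x": 0.0155,"y": -0.0083,"z": 0.0012,"wx": 0,"wy": 0,"wz": 0.12,"hand": -1}
    - {"x": 0.0155,"y": -0.0083,"z": 0.0012,"wx": 0,"wy": 0,"wz": 0.12,"hand": -1}
    - {"x": 0.0155,"y": -0.0083,"z": 0.0012,"wx": 0,"wy": 0,"wz": 0.12,"hand": -1}
    - {"x": 0.0155,"y": -0.0083,"z": 0.0012,"wx": 0,"wy": 0,"wz": 0.12,"hand": -1}
    - {"x": 0.0155,"y": -0.0083,"z": 0.0012,"wx": 0,"wy": 0,"wz": 0.12,"hand": -1}
    - {"x": 0.0155,"y": -0.0083,"z": 0.0012,"wx": 0,"wy": 0,"wz": 0.12,"hand": -1}
    - {"x": 0.0155,"y": -0.0083,"z": 0.0012,"wx": 0,"wy": 0,"wz": 0.12,"hand": -1}
    - {"x": 0.0155,"y": -0.0083,"z": 0.0012,"wx": 0,"wy": 0,"wz": 0.12,"hand": -1}

```text
time: 25.83
tool_pos: [0.6381, 0.0466, 0.0576]
tool_rot: [-0.001, 0.978, -0.209, -0.0]
contact_force: [-0.9, 1.2, 0.2]
gripper_width: 0.001
grasp_force: 0.8
```

send_rows:
  rows:
    - {"x": 0.0155,"y": -0.0083,"z": 0.0012,"wx": 0,"wy": 0,"wz": 0.12,"hand": -1}
    - {"x": 0.0155,"y": -0.0083,"z": 0.0012,"wx": 0,"wy": 0,"wz": 0.12,"hand": -1}
    - {"x": 0.0155,"y": -0.0083,"z": 0.0012,"wx": 0,"wy": 0,"wz": 0.12,"hand": -1}
    - {"x": 0.0155,"y": -0.0083,"z": 0.0012,"wx": 0,"wy": 0,"wz": 0.12,"hand": -1}
    - {"x": 0.0155,"y": -0.0083,"z": 0.0012,"wx": 0,"wy": 0,"wz": 0.12,"hand": -1}
    - {"x": 0,"y": 0,"z": 0,"wx": 0,"wy": 0,"wz": 0,"hand": -1}
    - {"x": -0.04,"y": 0,"z": 0,"wx": 0,"wy": 0,"wz": 0,"hand": -1}
    - {"x": 0,"y": 0,"z": -0.13,"wx": 0,"wy": 0,"wz": 0,"hand": -1}
    - {"x": 0,"y": 0,"z": -0.13,"wx": 0,"wy": 0,"wz": 0,"hand": -1}
    - {"x": 0,"y": 0,"z": -0.13,"wx": 0,"wy": 0,"wz": 0,"hand": -1}

```text
time: 26.67
tool_pos: [0.6466, 0.0493, 0.1154]
tool_rot: [0.0, 0.903, -0.429, -0.001]
contact_force: [0.2, -0.6, 1.3]
gripper_width: -0.001
grasp_force: 0.0
```

```bash
python3 v.py .102;python3 - <<'E'
from h import *
im=cv2.imread("pics/v_scene.png");m=cv2.inRange(cv2.cvtColor(im,cv2.COLOR_BGR2HSV),(14,120,90),(30,255,255))[202:238,232:262]
for r in m[::1]:print("".join(".#"[int(v>0)] for v in r))
E
```

```text
26.6667 [0.6466 0.0493 0.1154] F [ 0.2 -0.6  1.3] yaw -50.8 v tool [-20.6 -23.1] j [-0.04  0.17  1.63 -0.    1.34  2.42]
scene brass 111 (243, 206, 8, 25)
..............................
..............................
..............................
..............................
...............##.............
...............##.............
..............###.............
..............####............
..............####............
..............####............
..............####............
..............####............
..............................
..............................
..............................
..............................
..............................
...........####..#............
...........#######............
...........#######............
...........########...........
...........########...........
...........########...........
...........########...........
...........########...........
...........########...........
...........########...........
............######............
.............###..............
..............................
..............................
..............................
..............................
..............................
..............................
..............................
```

About 312° of screw turn now, against a target of 420°. I unwind the tool by 180° while raised.

send_rows:
  rows:
    - {"x": 0,"y": 0,"z": 0,"wx": 0,"wy": 0,"wz": -0.154,"hand": -1}
    - {"x": 0,"y": 0,"z": 0,"wx": 0,"wy": 0,"wz": -0.154,"hand": -1}
    - {"x": 0,"y": 0,"z": 0,"wx": 0,"wy": 0,"wz": -0.154,"hand": -1}
    - {"x": 0,"y": 0,"z": 0,"wx": 0,"wy": 0,"wz": -0.154,"hand": -1}
    - {"x": 0,"y": 0,"z": 0,"wx": 0,"wy": 0,"wz": -0.154,"hand": -1}
    - {"x": 0,"y": 0,"z": 0,"wx": 0,"wy": 0,"wz": -0.154,"hand": -1}
    - {"x": 0,"y": 0,"z": 0,"wx": 0,"wy": 0,"wz": -0.154,"hand": -1}
    - {"x": 0,"y": 0,"z": 0,"wx": 0,"wy": 0,"wz": -0.154,"hand": -1}
    - {"x": 0,"y": 0,"z": 0,"wx": 0,"wy": 0,"wz": -0.154,"hand": -1}
    - {"x": 0,"y": 0,"z": 0,"wx": 0,"wy": 0,"wz": -0.154,"hand": -1}

```text
time: 27.7
tool_pos: [0.646, 0.0492, 0.1128]
tool_rot: [-0.0, 0.987, 0.162, -0.002]
contact_force: [-0.1, -0.5, 0.0]
gripper_width: 0.004
grasp_force: 0.0
```

send_rows:
  rows:
    - {"x": 0,"y": 0,"z": 0,"wx": 0,"wy": 0,"wz": -0.154,"hand": -1}
    - {"x": 0,"y": 0,"z": 0,"wx": 0,"wy": 0,"wz": -0.154,"hand": -1}
    - {"x": 0,"y": 0,"z": 0,"wx": 0,"wy": 0,"wz": -0.154,"hand": -1}
    - {"x": 0,"y": 0,"z": 0,"wx": 0,"wy": 0,"wz": -0.154,"hand": -1}
    - {"x": 0,"y": 0,"z": 0,"wx": 0,"wy": 0,"wz": -0.154,"hand": -1}
    - {"x": 0,"y": 0,"z": 0,"wx": 0,"wy": 0,"wz": -0.154,"hand": -1}
    - {"x": 0,"y": 0,"z": 0,"wx": 0,"wy": 0,"wz": -0.154,"hand": -1}
    - {"x": 0,"y": 0,"z": 0,"wx": 0,"wy": 0,"wz": -0.154,"hand": -1}
    - {"x": 0,"y": 0,"z": 0,"wx": 0,"wy": 0,"wz": -0.154,"hand": -1}
    - {"x": 0,"y": 0,"z": 0,"wx": 0,"wy": 0,"wz": -0.154,"hand": -1}

```text
time: 28.53
tool_pos: [0.646, 0.0492, 0.1128]
tool_rot: [-0.001, 0.719, 0.695, -0.001]
contact_force: [-0.2, 0.1, -0.1]
gripper_width: 0.0
grasp_force: 0.0
```

send_rows:
  rows:
    - {"x": 0,"y": 0,"z": 0,"wx": 0,"wy": 0,"wz": -0.154,"hand": -1}
    - {"x": 0,"y": 0,"z": 0,"wx": 0,"wy": 0,"wz": -0.154,"hand": -1}
    - {"x": 0,"y": 0,"z": 0,"wx": 0,"wy": 0,"wz": -0.154,"hand": -1}
    - {"x": 0,"y": 0,"z": 0,"wx": 0,"wy": 0,"wz": -0.154,"hand": -1}
    - {"x": 0,"y": 0,"z": 0,"wx": 0,"wy": 0,"wz": -0.154,"hand": -1}
    - {"x": 0,"y": 0,"z": 0,"wx": 0,"wy": 0,"wz": -0.154,"hand": -1}
    - {"x": -0.12,"y": -0.155,"z": 0,"wx": 0,"wy": 0,"wz": 0,"hand": -1}
    - {"x": -0.12,"y": -0.155,"z": 0,"wx": 0,"wy": 0,"wz": 0,"hand": -1}
    - {"x": 0,"y": 0,"z": 0,"wx": 0,"wy": 0,"wz": 0,"hand": -1}
    - {"x": 0,"y": 0,"z": 0,"wx": 0,"wy": 0,"wz": 0,"hand": -1}

```text
time: 29.37
tool_pos: [0.6327, -0.009, 0.1133]
tool_rot: [-0.002, 0.43, 0.903, -0.0]
contact_force: [0.0, 0.7, 0.1]
gripper_width: 0.002
grasp_force: 0.0
```

```bash
python3 v.py .102
```

```text
29.3667 [ 0.6327 -0.009   0.1133] F [0.  0.7 0.1] yaw 129.1 v tool [-15.9 -24.4] j [-0.13  0.14  1.67  0.    1.33 -0.81]
scene brass 100 (242, 211, 9, 20)
```

send_rows:
  rows:
    - {"x": -0.02,"y": 0,"z": 0,"wx": 0,"wy": 0,"wz": 0,"hand": -1}
    - {"x": 0,"y": 0,"z": 0.095,"wx": 0,"wy": 0,"wz": 0,"hand": -1}
    - {"x": 0,"y": 0,"z": 0.095,"wx": 0,"wy": 0,"wz": 0,"hand": -1}
    - {"x": 0,"y": 0,"z": 0.095,"wx": 0,"wy": 0,"wz": 0,"hand": -1}
    - {"x": 0,"y": 0,"z": 0.095,"wx": 0,"wy": 0,"wz": 0,"hand": -1}
    - {"x": 0,"y": 0,"z": 0,"wx": 0,"wy": 0,"wz": 0,"hand": -1}
    - {"x": 0.015,"y": 0,"z": 0,"wx": 0,"wy": 0,"wz": 0,"hand": -1}
    - {"x": 0.015,"y": 0,"z": 0,"wx": 0,"wy": 0,"wz": 0,"hand": -1}
    - {"x": 0.0155,"y": -0.0083,"z": 0,"wx": 0,"wy": 0,"wz": 0.12,"hand": -1}
    - {"x": 0.0155,"y": -0.0083,"z": 0,"wx": 0,"wy": 0,"wz": 0.12,"hand": -1}

```text
time: 30.4
tool_pos: [0.6294, -0.005, 0.0596]
tool_rot: [0.001, 0.514, 0.858, 0.0]
contact_force: [0.8, -1.2, -0.8]
gripper_width: -0.0
grasp_force: 0.8
```

send_rows:
  rows:
    - {"x": 0.0155,"y": -0.0083,"z": 0.001,"wx": 0,"wy": 0,"wz": 0.12,"hand": -1}
    - {"x": 0.0155,"y": -0.0083,"z": 0.001,"wx": 0,"wy": 0,"wz": 0.12,"hand": -1}
    - {"x": 0.0155,"y": -0.0083,"z": 0.001,"wx": 0,"wy": 0,"wz": 0.12,"hand": -1}
    - {"x": 0.0155,"y": -0.0083,"z": 0.001,"wx": 0,"wy": 0,"wz": 0.12,"hand": -1}
    - {"x": 0.0155,"y": -0.0083,"z": 0.001,"wx": 0,"wy": 0,"wz": 0.12,"hand": -1}
    - {"x": 0.0155,"y": -0.0083,"z": 0.001,"wx": 0,"wy": 0,"wz": 0.12,"hand": -1}
    - {"x": 0.0155,"y": -0.0083,"z": 0.001,"wx": 0,"wy": 0,"wz": 0.12,"hand": -1}
    - {"x": 0.0155,"y": -0.0083,"z": 0.001,"wx": 0,"wy": 0,"wz": 0.12,"hand": -1}
    - {"x": 0.0155,"y": -0.0083,"z": 0.001,"wx": 0,"wy": 0,"wz": 0.12,"hand": -1}
    - {"x": 0.0155,"y": -0.0083,"z": 0.001,"wx": 0,"wy": 0,"wz": 0.12,"hand": -1}

```text
time: 31.23
tool_pos: [0.6156, 0.0162, 0.0581]
tool_rot: [0.001, 0.848, 0.531, 0.0]
contact_force: [-0.5, -2.5, -1.5]
gripper_width: -0.002
grasp_force: 1.0
```

```bash
python3 v.py .1
```

```text
31.2333 [0.6156 0.0162 0.0581] F [-0.5 -2.5 -1.5] yaw 64.1 v tool [-13.7 -22.4] j [-0.09  0.16  1.75 -0.    1.23  0.36]
scene brass 143 (243, 213, 17, 17)
```

On the block now: the force has risen to 2.5 N and q is about 378°. About 43° more.

send_rows:
  rows:
    - {"x": 0.0155,"y": -0.0083,"z": 0.001,"wx": 0,"wy": 0,"wz": 0.12,"hand": -1}
    - {"x": 0.0155,"y": -0.0083,"z": 0.001,"wx": 0,"wy": 0,"wz": 0.12,"hand": -1}
    - {"x": 0.0155,"y": -0.0083,"z": 0.001,"wx": 0,"wy": 0,"wz": 0.12,"hand": -1}
    - {"x": 0.0155,"y": -0.0083,"z": 0.001,"wx": 0,"wy": 0,"wz": 0.12,"hand": -1}
    - {"x": 0.0155,"y": -0.0083,"z": 0.001,"wx": 0,"wy": 0,"wz": 0.12,"hand": -1}
    - {"x": 0.0155,"y": -0.0083,"z": 0.001,"wx": 0,"wy": 0,"wz": 0.12,"hand": -1}
    - {"x": 0.0155,"y": -0.0083,"z": 0.001,"wx": 0,"wy": 0,"wz": 0.12,"hand": -1}
    - {"x": 0.0155,"y": -0.0083,"z": 0.001,"wx": 0,"wy": 0,"wz": 0.12,"hand": -1}
    - {"x": 0,"y": 0,"z": 0,"wx": 0,"wy": 0,"wz": 0,"hand": -1}
    - {"x": 0,"y": 0,"z": 0,"wx": 0,"wy": 0,"wz": 0,"hand": -1}

```text
time: 32.27
tool_pos: [0.6208, 0.0365, 0.0561]
tool_rot: [0.0, 0.983, 0.185, 0.0]
contact_force: [-1.1, -1.7, 1.6]
gripper_width: -0.002
grasp_force: 0.9
```

```bash
python3 v.py .1
```

```text
32.2667 [0.6208 0.0365 0.0561] F [-1.1 -1.7  1.6] yaw 21.4 v tool [-13.  -24.2] j [-0.06  0.18  1.74 -0.    1.23  1.14]
scene brass 177 (238, 214, 21, 16)
```

send_rows:
  rows:
    - {"x": -0.02,"y": 0,"z": 0,"wx": 0,"wy": 0,"wz": 0,"hand": -1}
    - {"x": -0.03,"y": 0,"z": 0,"wx": 0,"wy": 0,"wz": 0,"hand": -1}
    - {"x": 0,"y": 0,"z": -0.15,"wx": 0,"wy": 0,"wz": 0,"hand": -1}
    - {"x": 0,"y": 0,"z": -0.2,"wx": 0,"wy": 0,"wz": 0,"hand": -1}
    - {"x": -0.15,"y": 0,"z": -0.2,"wx": 0,"wy": 0,"wz": 0,"hand": -1}
    - {"x": -0.25,"y": 0,"z": 0,"wx": 0,"wy": 0,"wz": 0,"hand": -1}
    - {"x": -0.25,"y": 0,"z": 0,"wx": 0,"wy": 0,"wz": 0,"hand": -1}
    - {"x": -0.25,"y": 0,"z": 0,"wx": 0,"wy": 0,"wz": 0,"hand": -1}
    - {"x": -0.25,"y": 0,"z": 0,"wx": 0,"wy": 0,"wz": 0,"hand": -1}
    - {"x": 0,"y": 0,"z": 0,"wx": 0,"wy": 0,"wz": 0,"hand": -1}

```text
time: 33.3
tool_pos: [0.4469, -0.0289, 0.1359]
tool_rot: [-0.0, 0.983, 0.183, -0.002]
contact_force: [0.6, -0.6, -0.9]
gripper_width: 0.004
grasp_force: 0.0
```

```bash
python3 v.py .1; python3 - <<'E'
from h import *
T=cv2.imread("pics/v_top.png");S=cv2.imread("pics/v_scene.png")
for th in(130,120,115,110,100):
    a=np.radians(th-7.9);d=np.r_[np.cos(a),np.sin(a)]*.028
    print(th,[[proj(n,np.r_[np.array([.6417,.0187])+k*d,.1]).round(1).tolist() for k in(1,-1)]for n in("top","scene")])
r=lambda i:cv2.resize(i,None,fx=4,fy=4,interpolation=cv2.INTER_CUBIC)
cv2.imwrite("pics/z.png",np.hstack([r(T[180:290,240:340]),r(S[185:295,180:280])]))
E
```

```text
33.3 [ 0.4469 -0.0289  0.1359] F [ 0.6 -0.6 -0.9] yaw 21.1 v tool [-198.9  -25.7] j [-0.23 -0.34  2.08 -0.    1.41  0.97]
top wing angle in clamp frame mod180 117.33589820559028 n 50 extent -0.025722703119579925 0.027512800053458096
scene brass 236 (234, 211, 25, 19)
130 [[[275.8, 235.9], [296.7, 222.2]], [[231.9, 213.5], [259.7, 218.1]]]
120 [[[274.8, 234.0], [297.7, 224.1]], [[232.9, 211.8], [258.9, 219.8]]]
115 [[[274.4, 233.0], [298.1, 225.1]], [[233.5, 211.1], [258.3, 220.6]]]
110 [[[274.1, 231.9], [298.4, 226.1]], [[234.2, 210.3], [257.6, 221.4]]]
100 [[[273.8, 229.7], [298.7, 228.3]], [[235.8, 209.0], [256.0, 222.8]]]
```

View pics/z.png

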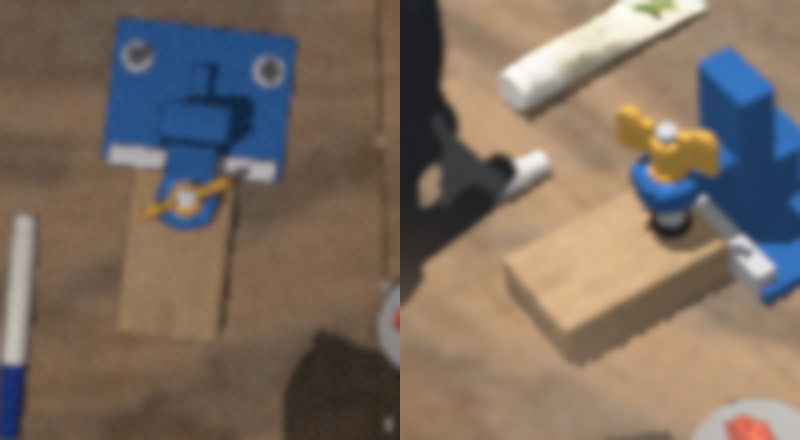

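The wings are now at 117° (left half, (145,212) to (232,180)), so q is about 7.38 rad against a target of 7.33. The foot sits on the block, the block is flush with the fence, the bystanders are in place and the arm is clear. I hand in.

```bash
python3 -c "
from plant import job_done
print(job_done())"
```

```text
the job is handed in; nothing more can be done
None
```

I handed the job in at about 33.5 s: the block sits flush against the fence, and the thumbscrew is at about 7.38 rad, about a quarter turn past contact. Nothing was gripped or lifted, and the marker, tube and pot look unmoved in the last pictures.

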